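Cock the impact tester and set the bottle before it

TASK

Get the bench impact tester ready: draw its sprung arm back by the black upright handle until it passes the brass catch, ease it forward so it rests hooked on the catch, and let go gently, never letting the arm snap forward. Then stand the amber bottle upright in the middle of the round black pad, set down gently, with its white stripe facing straight at the small yellow mark beside the pad, and leave the arm hooked. Do not tip the bottle or disturb the other things on the bench.

Things in the scene. Friction and masses are not known exactly. Their poses are not given: they have to be found in the camera images.
- striker (a joint): Swing arm (rad): 0 at rest, lying across the pad, so that nothing can stand there until it is cocked; grows as drawn back, counter-clockwise seen from above. A spring pulls it to 0: 4 N at the handle at rest, 8 N cocked. Hard stop at 1.57. Hooked it rests at 1.45 (1.40 to 1.50 counts). Let go short of the catch it fires; swinging forward faster than 3 rad/s counts as firing.
- catch (a joint): Brass pawl of the hair-trigger catch (rad): 0 closed, grows as it swings outwards, held shut by a light spring. The arm's end pin pushes it aside by itself from arm angle about 1.28 on, and it snaps in behind the pin at about 1.46, so draw the arm to about 1.51, then ease it forward to 1.45.
- pivot (a point): Point on the arm's fixed vertical pivot axis, 68 mm above the bench (blue post, steel pin, top 96 mm high). Axes as those of pad. The arm is a level steel bar, 12 wide, 14 high, its mid-height 68 mm above the bench, with a red striker head 120 mm out, the handle 140 mm out, and at its end, 165 mm out, an upright catch pin (10 across, top 91 mm high).
- handle (a point): Middle of the arm's upright round handle, 105 mm above the bench, 140 mm from the pivot axis: black, red top, 18 mm across, free from 75 to 132 mm above the bench (grip it 100 to 115 mm up). The point turns with the arm: x points outwards along the arm, y the way the handle moves when drawn back, z up.
- trigger (a point): Middle of the catch's upright red trigger tab, 20 x 6 mm, 85 mm above the bench, top 97 mm, about 88 mm from the cocked handle, beyond the arm's end. One or two newtons on the tab or the brass parts (up to 75 mm high) fire the cocked arm: keep off; grip the handle with the fingers in line with its travel.
- pad (a point): Centre of the top of the round black rubber pad, 80 mm across, 16 mm above the bench, on the tester's white base plate (230 x 300, 12 mm thick). Axes are the tester's: z up, -y points from the pad centre to the small yellow mark (16 mm square, 52 mm off) on the base plate, the side the striker comes from; a rubber stop post, 72 mm high, stands 75 mm off towards +x.
- bottle_mid (a point): Centre of the amber bottle, half-way up: 150 mm tall, 62 across up to 99 mm, shoulder to 118 mm, black cap 34 across from 120 to 150 mm above the foot (grip the cap about 136 mm above the foot). 0.2 to 0.35 kg. z up; -y points to the white stripe down its side, over the shoulder and onto the cap. The stripe starts up to 1.4 rad from world -y.
- stripe (a point): Point on the bottle's white stripe, 60 mm above its foot, on its -y side, 31 mm from the axis.
- flask_mid (a point): Centre of a white plastic bottle with blue cap, 150 tall, 62 across. Not to be disturbed.
- tub_mid (a point): Centre of a clear bowl, 90 across, 75 tall. Not to be disturbed.
- squeeze_mid (a point): Centre of a green bottle with white cap, 170 tall, 56 across, standing in front of the tester. Not to be disturbed.
- jar_mid (a point): Centre of a small jar, 85 tall, 48 across, standing on the tester's base plate. Not to be disturbed.
- carton_mid (a point): Centre of a cardboard carton 80 x 120 x 70. Not to be disturbed.
- bowl_mid (a point): Centre of an aluminium bowl, 120 across, 60 tall. Not to be disturbed.
- spatula_grip (a point): Grip of a spatula, 200 long, lying right of the tester. Not to be disturbed.
Things that resemble listed ones, but are neither listed nor needed, are in the scene too. There is more than one size of the part that bears bottle_mid; the job needs the larger.

How it is judged:
On the way:
1. the arm is hooked on its catch and let go (value of joint striker between 1.4 and 1.5 rad and contact force between the fingers and striker below 0.1 N), for 0.3 s.
At the end, for the whole second after the job is handed in: The arm rests hooked on its catch (joint 1.40 to 1.50 rad), still and let go; the amber bottle stands upright and still on the pad, its axis within 12 mm of the pad's centre, its white stripe turned to the yellow mark within 0.2 rad (value of joint striker between 1.4 and 1.5 rad and velocity of joint striker between -0.2 and 0.2 rad/s and horizontal distance between bottle_mid and pad below 0.012 m and z of bottle_mid in the frame of pad between 0.07 and 0.08 m and angle between bottle_mid's own z axis and vertical below 0.08 rad and angle between the y axis of bottle_mid and the y axis of pad, either way round below 0.2 rad and y of stripe in the frame of pad below -0.01 m and linear speed of bottle below 0.02 m/s); the robot touches nothing.
It fails at once if the arm fires or snaps forward (faster than 3 rad/s) (velocity of joint striker below -3 rad/s).
It fails at once if the bottle is tipped by more than 0.5 rad (angle between bottle_mid's own z axis and vertical above 0.5 rad).
It fails at once if the bottle is set down hard on the tester (over 60 N) (contact force between bottle and tester above 60 N).
It fails at once if another thing on the bench is moved by more than 30 mm (distance of any of flask_mid, tub_mid, squeeze_mid, jar_mid, carton_mid, bowl_mid, spatula_grip from where it was at the start of the episode above 0.03 m).
It also fails if it takes over 61 s, if anything falls off the work surface, if the arm or the gripper's body presses on something with over 40 N, if the wrist force passes 120 N, or if a joint passes its speed limit or range.

ROBOT

A 7-joint arm with a two-finger parallel gripper is mounted at the origin on the work surface. World frame = base frame: x ahead of the robot, y to its left, z up, the work surface at z = 0. Lengths are in m, angles in rad, forces in N, time in s.
With the tool pointing down it reaches from about 0.4 to 0.85 m from the base axis. Payload 4.5 kg.
Tool frame: the origin (TCP) lies midway between the tips of the shut fingers; the grasp point (between the pads) lies 19 mm behind it; z points along the fingers, y is the direction in which the jaws open and shut (so a half turn about z gives the same grasp; the last joint's range is limited). The gripper opens to 88 mm and grips with 3 to 60 N. Pads are 18 mm wide; open, the fingers measure 123 mm over their backs; the gripper's body (75 mm by 187 mm) begins 45 mm behind the grasp point.
Start: joints at [-1.312, 0.689, -0.195, 1.565, 0.157, 0.902, -0.215], TCP at [0.139, 0.609, 0.239] pointing down, gripper open.
Joint ranges: [-3.01, 3.01], [-0.46, 2.08], [-1.47, 1.51], [0.13, 2.56], [-1, 4.14], [0.04, 2.09], [-2.66, 2.66]. Speed limits (rad/s): [2.57, 2.57, 3.14, 3.14, 3.14, 3.14, 3.14].

INTERFACE

Orientations are given as a unit quaternion [x, y, z, w].
In Python, from plant import r, viewer gives the robot as it stands.
- The arm moves only by the tool play_rows, never from a script. Its argument "commands" is a list of rows, each an object with "delta_rot": the turn, a rotation vector about the tool's x, y, z normalised to -1 to 1, where 1 is pi rad, a list of three; "travel": the shift along the tool's x, y, z normalised to -1 to 1, where 1 is 15 cm, a list of three; "gripper": the opening, from -1 (shut) to 1 (fully open). In form: [{"delta_rot": [wx, wy, wz], "travel": [x, y, z], "gripper": gripper}, ...]. A call has 1 to 12 rows; each row is the pose to reach, as a shift and turn from the pose commanded when the call began, along the tool's axes at that moment, turning the shorter way round; what a row does not reach only later rows make up. A row lasts 1/8 s, in which the tool goes at most 62.5 mm and 10.7 degrees, less where a joint would pass 70% of its speed; a pose out of reach is approached as far as the arm can. A call with a number of a shift or a turn outside -1 to 1 is refused whole. A call with a gripper value outside its range is refused whole. The fingers move at their own pace and stop on an object; "force" is the grip in N (left out, the last holds). Time passes only in rows, so rows that repeat a pose let the fingers close. It gives the time, the measured TCP pose, the force and the opening at its end, in the units of the state.
- r.get_state(): the state, without advancing time (a new reading comes with each control period).
- viewer.snapshot(name): name is "side" or "top" or "wrist"; returns a dict with "color" (384x512x3 uint8, red, green, blue), "z_map" (384x512 float32, m along the optical axis (not along the pixel's ray), 0 where there is no reading), "fx", "fy", "cx", "cy" (pixels), "distortion" ([k1, k2, p1, p2, k3] as OpenCV has them; the pictures are not rectified), "origin" and "attitude" of the camera in the world. Camera axes: x right, y up, looking along -z (the intrinsics and any distortion apply to the point x, -y, -z); pixel columns grow to the right and rows downward; lengths in m; the calibration is good to about 2 mm. A picture is of the moment at which its call begins.
- r.finish_job(): hands the job in, once; it reports no verdict.
Trained networks look in the newest picture that a camera, given by its name, has taken for a name from the list of things; names that differ only in an ending like _2 or _b are one class to them, and where a whole thing is asked for, a point or a joint stands for the part that bears it (a point fixed in the world has none). Each returns a list of dicts, best first, with "conf" (0 to 1); they miss things now and then, are a little off and sometimes report something else, mostly with a low value. They report only what shows in the picture. A call takes as long as a camera call. They do not tell look-alikes from the thing itself.
- viewer.outline_of(camera, label): "pixels" (384x512 bool, what is visible of it) and "at" ([column, row] in pixels, amid what is visible of it).
- viewer.pinpoint(camera, label): "at" ([column, row] in pixels: a listed point, or the origin of a listed thing).
The state is a dict: "clock": time; "q": joint angles; "qd": joint speeds; "joint_torque": joint torques, N m; "tool_pos": TCP position; "eef_rot": TCP orientation; "contact_force": force on the tool from outside, world axes, zero at the start; "moment": the same for the moment, N m; "opening": opening from 0.0 (shut) to 1.0 (fully open).
Only numpy, scipy, OpenCV 4.12 (cv2) and the standard library are available. Lean on these libraries where they do the work, as an engineer would, in place of code of your own. Each camera call takes 0.05 s, during which the arm holds its last target. There are 200 camera calls.

## Working session

There is one attempt and no reset: what is moved stays moved. The work goes in short steps, Python scripts to look and compute and a tool call to move; the robot and the scene stay as the last step left them, time stands still between calls to the robot, and variables do not carry over. Pictures are saved under pics/ and viewed, about 8 in all and at most 12, crops included, and the job is handed in when it is done.

Besides the shell and the picture viewer there is one more tool, called as name(argument=value, ...), one argument or row to a line, values as JSON. play_rows: Moves the arm, as the interface text tells. Its arguments: {"type":"object","properties":{"commands":{"type":"array","items":{"type":"object","properties":{"delta_rot":{"type":"array","items":{"type":"number","minimum":-1,"maximum":1}},"travel":{"type":"array","items":{"type":"number","minimum":-1,"maximum":1}},"gripper":{"type":"number"}}}},"force":{"type":"number"}},"required":["commands"]}

```bash
ls; mkdir -p pics
cat > h.py <<'E'
import numpy as np, cv2
from scipy.spatial.transform import Rotation as R
from plant import r, viewer
def att(s):
    a=np.array(s["attitude"],float)
    return R.from_quat(a).as_matrix() if a.size==4 else a.reshape(3,3)
def K(s): return np.array([[s["fx"],0,s["cx"]],[0,s["fy"],s["cy"]],[0,0,1.]])
def ray(s,uv):
    p=cv2.undistortPoints(np.array(uv,float).reshape(-1,1,2),K(s),np.array(s["distortion"],float)).reshape(-1,2)
    return np.c_[p[:,0],-p[:,1],-np.ones(len(p))]@att(s).T
def at_z(s,uv,z):
    d=ray(s,uv);o=np.array(s["origin"]);return o+d*((z-o[2])/d[:,2])[:,None]
def at_depth(s,uv):
    uv=np.array(uv,float).reshape(-1,2);d=ray(s,uv)
    zz=np.array([s["z_map"][int(round(v)),int(round(u))] for u,v in uv])
    return np.array(s["origin"])+d*zz[:,None]
def proj(s,P):
    p=(np.array(P,float).reshape(-1,3)-np.array(s["origin"]))@att(s)
    q=np.c_[p[:,0],-p[:,1],-p[:,2]]
    return cv2.projectPoints(q,np.zeros(3),np.zeros(3),K(s),np.array(s["distortion"],float))[0].reshape(-1,2)
def save(s,n,crop=None,scale=1):
    im=cv2.cvtColor(s["color"],cv2.COLOR_RGB2BGR)
    if crop: x0,y0,x1,y1=crop; im=im[y0:y1,x0:x1]
    cv2.imwrite(f"pics/{n}.png",cv2.resize(im,None,fx=scale,fy=scale,interpolation=cv2.INTER_CUBIC))
E
cat > a.py <<'E'
from h import *
st=r.get_state();print(st)
ims=[]
for c in["top","side"]:
    s=viewer.snapshot(c);print(c,s["origin"],s["attitude"],s["fx"]);ims.append(s["color"])
    for l in["pivot","handle","trigger","pad","bottle_mid","stripe","flask_mid","tub_mid","squeeze_mid","jar_mid","carton_mid","bowl_mid","spatula_grip"]:
        for d in viewer.pinpoint(c,l)[:3]:
            print(l,np.round(d["at"]),round(d["conf"],2),at_depth(s,np.clip(d["at"],0,[511,383])).round(3)[0])
    save(s,c,scale=1.5)
E
python3 a.py
```

```text
pics
{'clock': 0.0, 'q': array([-1.31220645,  0.68998537, -0.19453636,  1.56634482,  0.15729588,
        0.90250924, -0.21509502]), 'qd': array([-9.94364470e-04, -8.18843065e-04,  9.31041912e-05,  2.40583148e-03,
        1.18239273e-04,  1.24514697e-03, -1.30945076e-03]), 'joint_torque': array([ 1.81210989e-04, -5.27561867e+01, -1.26661599e+00, -1.53421569e+01,
       -5.25740872e-02,  6.52274684e-03,  1.71799438e-04]), 'tool_pos': array([0.13920746, 0.60864425, 0.23790953]), 'eef_rot': array([ 1.12106630e-01,  9.93695750e-01, -9.25879346e-04, -4.46986215e-05]), 'contact_force': array([-0.9650276 ,  0.64878251, -0.14902857]), 'moment': array([0.02406471, 0.00535857, 0.02784998]), 'opening': 0.9977245549978958}
top [0.25478075 0.05950306 1.39191699] [-0.07154097  0.07882196  0.75095079 -0.65172226] 450.54774725102106
pivot [279. 159.] 0.81 [ 0.639 -0.07   0.093]
handle [260. 198.] 0.82 [0.527 0.003 0.106]
handle [339. 209.] 0.24 [ 0.461 -0.222  0.099]
trigger [352. 183.] 0.79 [ 0.555 -0.302 -0.003]
pad [267. 201.] 0.87 [ 0.532 -0.022  0.018]
bottle_mid [174. 159.] 0.54 [0.683 0.243 0.
[... 693 characters left out ...]
e [254. 192.] 0.78 [ 0.577  0.137 -0.002]
trigger [303. 260.] 0.52 [ 0.535 -0.273  0.072]
pad [259. 218.] 0.63 [ 0.528 -0.015  0.014]
bottle_mid [269. 156.] 0.84 [0.681 0.229 0.072]
bottle_mid [246. 158.] 0.81 [0.583 0.224 0.094]
stripe [242. 160.] 0.81 [0.571 0.23  0.081]
stripe [266. 157.] 0.8 [0.673 0.239 0.064]
flask_mid [213. 168.] 0.59 [0.45 0.2  0.1 ]
tub_mid [215. 157.] 0.48 [0.466 0.213 0.133]
tub_mid [260. 220.] 0.28 [ 0.524 -0.025  0.013]
squeeze_mid [232. 249.] 0.64 [ 0.367 -0.193  0.114]
jar_mid [272. 262.] 0.83 [ 0.457 -0.245  0.074]
carton_mid [256. 143.] 0.91 [0.679 0.341 0.067]
bowl_mid [174. 152.] 0.72 [0.381 0.509 0.01 ]
spatula_grip [296. 314.] 0.89 [ 0.462 -0.375  0.014]
```

Run:
```python
from h import *
s=viewer.snapshot("top");save(s,"topc",(100,120,400,300),2.6)
s=viewer.snapshot("side");save(s,"sidec",(150,90,370,330),2.5)
```

```text
(no output)
```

View pics/topc.png

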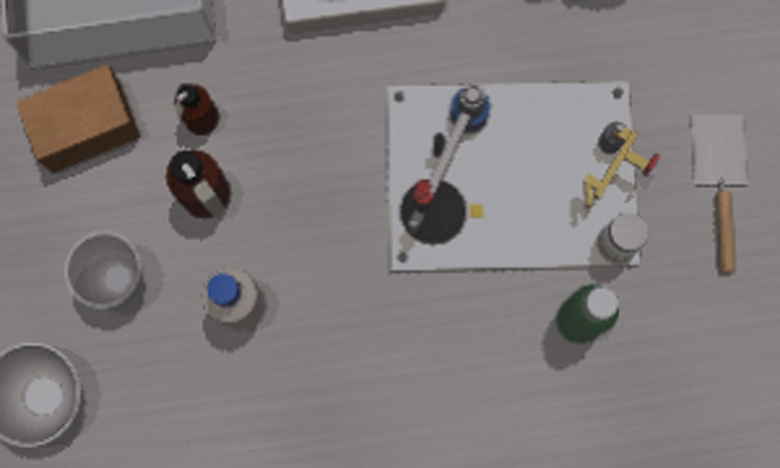

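View pics/sidec.png

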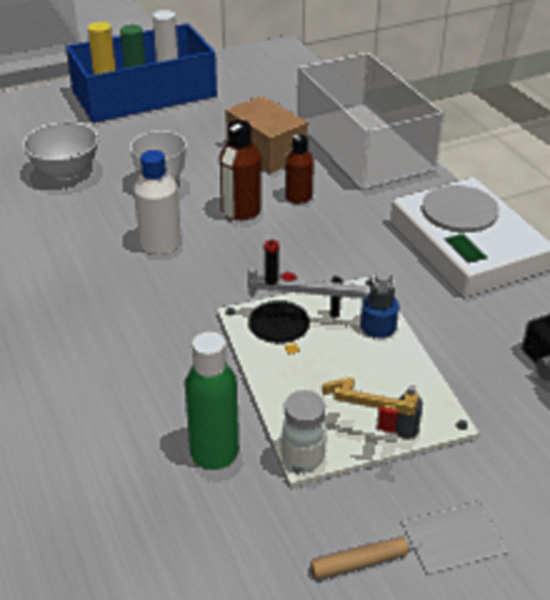

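The top crop (factor 2.6) shows the tester. The pivot is at (470,95), the handle at (422,188), the pad at (432,210), the yellow mark at (476,210), and the catch around (610,165) with the trigger tab at (652,163).

Two bottles could be taken for the amber one: the large one with its cap at crop (185,165), and the small look-alike at (188,97). I choose the large one. The side view confirms it: large at (240,180), small at (298,172).

Next I'll measure more exactly.

Run:
```python
from h import *
s=viewer.snapshot("top");im=s["color"].astype(int);z=s["z_map"]
v,u=np.mgrid[0:384,0:512];uv=np.c_[u.ravel(),v.ravel()]
P=(np.array(s["origin"])+ray(s,uv)*z.ravel()[:,None]).reshape(384,512,3)
R_,G,B=im[...,0],im[...,1],im[...,2]
def box(c0,r0,c1,r1): m=np.zeros((384,512),bool);m[r0:r1,c0:c1]=1;return m
def cen(m,zz=None,n=""):
    p=np.c_[u[m],v[m]]; c=p.mean(0); print(n,m.sum(),c.round(1),"med",np.median(P[m],0).round(4),"" if zz is None else at_z(s,c,zz)[0].round(4))
    return c
# plate: white region rectangle
val=im.max(2)
plate=box(240,145,355,230)&(im.min(2)>165)&(P[...,2]<.03)
pts=at_z(s,np.c_[u[plate],v[plate]],.012)[:,:2]
rect=cv2.minAreaRect(pts.astype(np.float32)*1000);print("plate",rect,plate.sum())
yel=box(270,190,295,212)&(R_-B>60)&(R_>140); cy=cen(yel,.0125,"yellow")
pad=box(250,180,285,220)&(val<45)&(P[...,2]<.03); 
q=at_z(s,np.c_[u[pad],v[pad]],.016)[:,:2]
h=cv2.convexHull((q*1000).astype(np.float32));print("pad",pad.sum(),cv2.minEnclosingCircle(h),cv2.fitEllipse(h))
red=box(255,175,275,210)&(R_-G>50); cen(red,.13,"red all")
for zz in (1,): 
    for (a,b) in np.argwhere(red): print((b,a),P[a,b].round(3),im[a,b])
# pivot top
pt=box(270,145,295,172)&(P[...,2]>.085);cen(pt,.096,"pivot top")
bar=box(255,160,285,205)&(abs(P[...,2]-.075)<.012)
c=P[bar][:,:2];vx=cv2.fitLine((c*1000).astype(np.float32),cv2.DIST_HUBER,0,.1,.1).ravel();print("bar",bar.sum(),vx)
# bottle
cap=box(160,170,185,195)&(P[...,2]>.13);cen(cap,.15,"cap")
body=box(155,165,200,215)&(P[...,2]>.02)
print("bottle all",P[body][:,:2].min(0),P[body][:,:2].max(0),P[body][:,2].max())
wh=body&(im.min(2)>70)
for (a,b) in np.argwhere(wh): print((b,a),P[a,b].round(3),im[a,b])
```

```text
Traceback (most recent call last):
  File "h.py", line 12, in at_z
    d=ray(s,uv);o=np.array(s["origin"]);return o+d*((z-o[2])/d[:,2])[:,None]
  File "h.py", line 9, in ray
    p=cv2.undistortPoints(np.array(uv,float).reshape(-1,1,2),K(s),np.array(s["distortion"],float)).reshape(-1,2)
      ~~~~~~~~~~~~~~~~~~~^^^^^^^^^^^^^^^^^^^^^^^^^^^^^^^^^^^^^^^^^^^^^^^^^^^^^^^^^^^^^^^^^^^^^^^^^
cv2.error: OpenCV(4.12.0) /io/opencv/modules/calib3d/src/undistort.dispatch.cpp:347: error: (-215:Assertion failed) CV_IS_MAT(_src) && CV_IS_MAT(_dst) && (_src->rows == 1 || _src->cols == 1) && (_dst->rows == 1 || _dst->cols == 1) && _src->cols + _src->rows - 1 == _dst->rows + _dst->cols - 1 && (CV_MAT_TYPE(_src->type) == CV_32FC2 || CV_MAT_TYPE(_src->type) == CV_64FC2) && (CV_MAT_TYPE(_dst->type) == CV_32FC2 || CV_MAT_TYPE(_dst->type) == CV_64FC2) in function 'cvUndistortPointsInternal'
```

```bash
cat > m.py <<'E'
from h import *
s=viewer.snapshot("top");im=s["color"].astype(int);z=s["z_map"]
v,u=np.mgrid[0:384,0:512];uv=np.c_[u.ravel(),v.ravel()]
P=(np.array(s["origin"])+ray(s,uv)*z.ravel()[:,None]).reshape(384,512,3)
R_,G,B=im[...,0],im[...,1],im[...,2]
def box(c0,r0,c1,r1): m=np.zeros((384,512),bool);m[r0:r1,c0:c1]=1;return m
def cen(m,zz=None,n=""):
    if not m.any(): print(n,"none");return
    p=np.c_[u[m],v[m]]; c=p.mean(0); print(n,m.sum(),c.round(1),"med",np.median(P[m],0).round(4),"" if zz is None else at_z(s,c,zz)[0].round(4))
    return c
g=cv2.cvtColor(s["color"],cv2.COLOR_RGB2GRAY)
print("plate/bench/pad grey",g[170,310],g[260,260],g[206,265],"yellow",im[201,283],"red",im[193,262])
th=(int(g[170,310])+int(g[260,260]))/2
plate=box(240,140,360,232)&(g>th)&(P[...,2]<.03)
n,lab,stt,_=cv2.connectedComponentsWithStats(plate.astype(np.uint8));plate=lab==1+np.argmax(stt[1:,4])
pts=at_z(s,np.c_[u[plate],v[plate]],.012)[:,:2]
rect=cv2.minAreaRect(pts.astype(np.float32)*1000);print("plate",rect,plate.sum())
yel=box(270,190,295,212)&(R_-B>50); cy=cen(yel,.0125,"yellow")
pad=box(250,180,285,220)&(g<60)&(P[...,2]<.03)
q=at_z(s,np.c_[u[pad],v[pad]],.016)[:,:2]
h=cv2.convexHull((q*1000).astype(np.float32));print("pad",pad.sum(),cv2.minEnclosingCircle(h),cv2.fitEllipse(h))
red=box(255,175,275,210)&(R_-G>40); cen(red,.13,"red all")
for (a,b) in np.argwhere(red): print((int(b),int(a)),P[a,b].round(3),im[a,b])
pt=box(270,145,295,172)&(P[...,2]>.085);cen(pt,.096,"pivot top")
bar=box(255,160,285,205)&(abs(P[...,2]-.075)<.012)
c=P[bar][:,:2];print("bar",bar.sum(),cv2.fitLine((c*1000).astype(np.float32),cv2.DIST_HUBER,0,.1,.1).ravel())
cap=box(160,170,185,195)&(P[...,2]>.13);cen(cap,.15,"cap")
body=box(155,165,200,215)&(P[...,2]>.02)
print("bottle all",P[body][:,:2].min(0),P[body][:,:2].max(0),P[body][:,2].max())
wh=body&(G>75)
for (a,b) in np.argwhere(wh): print((int(b),int(a)),P[a,b].round(3),im[a,b])
E
python3 m.py
```

```text
plate/bench/pad grey 163 131 44 yellow [159 138  69] red [122  54  53]
plate ((566.7439575195312, -120.50590515136719), (297.16448974609375, 229.4276580810547), 83.1409912109375) 4672
yellow 23 [283.  200.8] med [ 0.5266 -0.0702  0.0135] [ 0.5268 -0.0703  0.0125]
pad 335 ((533.4766845703125, -17.65771484375), 38.433868408203125) ((533.3604736328125, -17.610204696655273), (75.46782684326172, 76.2332763671875), 89.9776840209961)
red all 45 [262.3 193.5] med [ 0.5329 -0.0044  0.1301] [ 0.5334 -0.0038  0.13  ]
(262, 189) [ 0.559 -0.008  0.076] [112  55  55]
(261, 190) [ 0.555 -0.004  0.082] [119  57  57]
(262, 190) [ 0.555 -0.007  0.079] [121  49  48]
(263, 190) [ 0.556 -0.01   0.074] [115  47  46]
(264, 190) [ 0.555 -0.013  0.077] [113  63  63]
(260, 191) [ 0.567 -0.003  0.018] [92 46 45]
(261, 191) [ 0.552 -0.003  0.08 ] [127  49  48]
(262, 191) [ 0.551 -0.006  0.083] [131  49  49]
(263, 191) [ 0.552 -0.009  0.08 ] [127  47  47]
(264, 191) [ 0.552 -0.013  0.077] [121  49  48]
(265, 191) [ 0.55  -0.015  0.083] [115  69  68]
(260, 192) [ 0.551 -0.     0.074] [97 43 44]
(261, 192) [ 0.55 
[... 4581 characters left out ...]
95) [0.57  0.247 0.107] [132 126 119]
(177, 195) [0.568 0.243 0.11 ] [133 129 121]
(178, 195) [0.569 0.241 0.108] [132 128 120]
(179, 195) [0.57  0.238 0.102] [132 126 119]
(180, 195) [0.57  0.236 0.1  ] [127 123 115]
(181, 195) [0.569 0.233 0.102] [111 106 101]
(182, 195) [0.571 0.231 0.094] [84 81 77]
(176, 196) [0.568 0.248 0.101] [95 80 71]
(177, 196) [0.567 0.244 0.105] [129 125 116]
(178, 196) [0.567 0.242 0.101] [131 127 118]
(179, 196) [0.566 0.239 0.103] [125 121 112]
(180, 196) [0.569 0.237 0.091] [102  99  92]
(178, 197) [0.565 0.242 0.1  ] [114 110 103]
(179, 197) [0.566 0.24  0.093] [86 84 78]
(176, 208) [0.255 0.06  1.392] [89 85 86]
(161, 210) [0.255 0.06  1.392] [134 130 129]
```

play_rows(
  commands=[
    {"delta_rot": [0,0,0.05],"travel": [-0.2,-0.2,0],"gripper": 0.2},
    {"delta_rot": [0,0,0.1],"travel": [-0.45,-0.45,0],"gripper": 0.2},
    {"delta_rot": [0,0,0.16],"travel": [-0.65,-0.65,0],"gripper": 0.2},
    {"delta_rot": [0,0,0.22],"travel": [-0.86,-0.85,0],"gripper": 0.2},
    {"delta_rot": [0,0,0.28],"travel": [-0.86,-0.85,0],"gripper": 0.2},
  ],
)

```text
clock: 2.22
tool_pos: [0.2394, 0.4527, 0.239]
eef_rot: [0.529, 0.849, -0.001, 0.001]
contact_force: [-1.1, 1.0, 0.2]
opening: 0.604
```

```bash
cat >> h.py <<'E'
def yaw(q): m=R.from_quat(q).as_matrix(); return np.degrees(np.arctan2(m[1,1],m[0,1]))
def go(x,y,z,ps,st=None):
    "units (travel, delta_rot) from present pose to TCP (x,y,z), pointing down, tool y at ps deg"
    st=st or r.get_state();M=R.from_quat(st["eef_rot"])
    a=np.radians(ps);T=np.c_[[-np.sin(a),np.cos(a),0],[np.cos(a),np.sin(a),0],[0,0,-1]]
    t=M.inv().apply(np.array([x,y,z])-st["tool_pos"])/.15
    w=(M.inv()*R.from_matrix(T)).as_rotvec()/np.pi
    print("travel",t.round(3),"rot",w.round(4))
def show():
    st=r.get_state();print("t",round(st["clock"],2),"pos",st["tool_pos"].round(4),"yaw",yaw(st["eef_rot"]).round(2),"q",st["q"].round(2),"F",st["contact_force"].round(1),"op",round(st["opening"],3))
E
python3 -c "
from h import *
show();go(.334,.303,.24,-23)"
```

```text
t 2.23 pos [0.2394 0.4527 0.239 ] yaw 26.18 q [-1.2   0.54  0.04  1.91 -0.03  0.69 -0.68] F [-1.1  1.   0.2] op 0.604
travel [-1.174  0.126 -0.003] rot [0.0004 0.0007 0.2732]
```

play_rows(
  commands=[
    {"delta_rot": [0,0,0.06],"travel": [-0.3,0.05,0],"gripper": 0.2},
    {"delta_rot": [0,0,0.12],"travel": [-0.65,0.1,0],"gripper": 0.2},
    {"delta_rot": [0,0,0.18],"travel": [-1,0.11,0],"gripper": 0.2},
    {"delta_rot": [0,0,0.24],"travel": [-1,0.11,0],"gripper": 0.2},
    {"delta_rot": [0,0,0.28],"travel": [-1,0.11,0],"gripper": 0.2},
  ],
)

```text
clock: 2.85
tool_pos: [0.3198, 0.3294, 0.239]
eef_rot: [0.838, 0.546, 0.0, -0.0]
contact_force: [-0.6, 0.3, 0.2]
opening: 0.601
```

```bash
python3 -c "
from h import *
show();go(.42,.17,.24,-74)"
```

```text
t 2.85 pos [0.3198 0.3294 0.239 ] yaw -23.88 q [-1.09  0.49  0.28  2.06 -0.23  0.61 -1.06] F [-0.6  0.3  0.2] op 0.601
travel [-0.701  1.041 -0.007] rot [-1.000e-04 -2.000e-04  2.784e-01]
```

play_rows(
  commands=[
    {"delta_rot": [0,0,0.06],"travel": [-0.2,0.3,0],"gripper": 0.2},
    {"delta_rot": [0,0,0.12],"travel": [-0.45,0.65,0],"gripper": 0.2},
    {"delta_rot": [0,0,0.18],"travel": [-0.7,1,0],"gripper": 0.2},
    {"delta_rot": [0,0,0.24],"travel": [-0.7,1,0],"gripper": 0.2},
    {"delta_rot": [0,0,0.28],"travel": [-0.7,1,0],"gripper": 0.2},
  ],
)

```text
clock: 3.48
tool_pos: [0.4157, 0.1727, 0.2389]
eef_rot: [0.991, 0.136, 0.0, -0.0]
contact_force: [0.4, 0.5, -0.3]
opening: 0.596
```

```bash
python3 -c "
from h import *
show();go(.529,-.003,.24,-122.8)"
```

```text
t 3.48 pos [0.4157 0.1727 0.2389] yaw -74.35 q [-0.83  0.52  0.52  2.09 -0.43  0.63 -1.32] F [ 0.4  0.5 -0.3] op 0.596
travel [ 0.411  1.332 -0.007] rot [-1.000e-04 -2.000e-04  2.692e-01]
```

play_rows(
  commands=[
    {"delta_rot": [0,0,0.06],"travel": [0.1,0.3,0],"gripper": 0.2},
    {"delta_rot": [0,0,0.12],"travel": [0.2,0.65,0],"gripper": 0.2},
    {"delta_rot": [0,0,0.18],"travel": [0.31,1,0],"gripper": 0.2},
    {"delta_rot": [0,0,0.24],"travel": [0.31,1,0],"gripper": 0.2},
    {"delta_rot": [0,0,0.269],"travel": [0.31,1,0],"gripper": 0.2},
    {"delta_rot": [0,0,0.269],"travel": [0.31,1,0],"gripper": 0.2},
  ],
)

```text
clock: 4.22
tool_pos: [0.5012, 0.0427, 0.2386]
eef_rot: [0.961, -0.278, 0.0, 0.0]
contact_force: [-0.4, -0.2, -0.4]
opening: 0.599
```

```bash
python3 -c "
from h import *
show();go(.529,-.003,.24,-122.8);go(.529,-.003,.17,-122.8)
s=viewer.snapshot('wrist');save(s,'w1',None,1.5);print(s['origin'])
print([(d['at'],d['conf']) for l in ('handle','pivot') for d in viewer.pinpoint('wrist',l)])
m=viewer.outline_of('wrist','handle')
print(proj(s,[[.529,-.003,.105],[.529,-.003,.132],[.6457,-.0787,.096],[.5333,-.0176,.016]]))
"
```

```text
t 4.22 pos [0.5012 0.0427 0.2386] yaw -122.25 q [-0.62  0.64  0.74  1.95 -0.61  0.78 -1.66] F [-0.4 -0.2 -0.4] op 0.599
travel [ 0.319  0.159 -0.009] rot [ 0.     -0.      0.0031]
travel [0.319 0.159 0.457] rot [ 0.     -0.      0.0031]
[ 0.57217703 -0.00197615  0.38468909]
[([280.8, 133.8], 0.79), ([81.9, 214.0], 0.73)]
[[280.28211413 135.17342651]
 [282.93551022 139.373911  ]
 [286.11570057 -42.20273353]
 [282.84325211 115.71035827]]
```

View pics/w1.png

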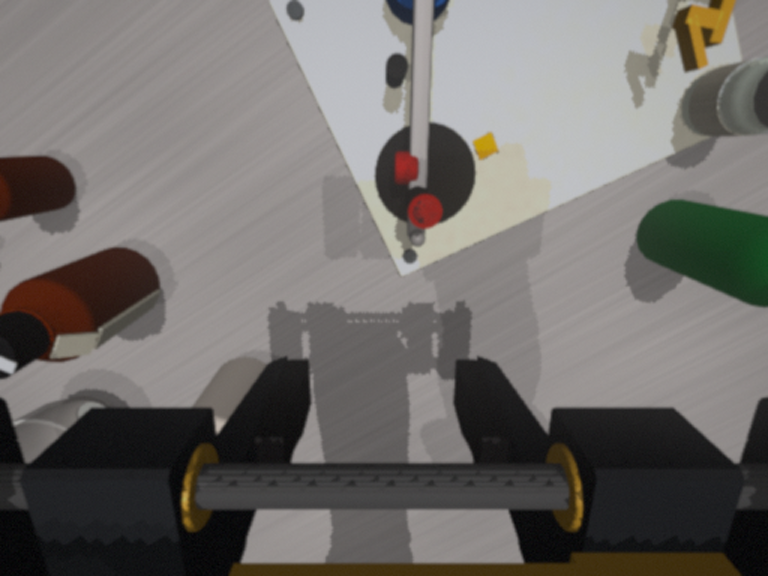

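The wrist view shows the red handle top at (283,140) in camera pixels, and my estimate projects to (283,139). The handle position is confirmed, so I'll descend.

play_rows(
  commands=[
    {"delta_rot": [0,0,0.003],"travel": [0.16,0.08,0],"gripper": 0.2},
    {"delta_rot": [0,0,0.003],"travel": [0.319,0.159,0],"gripper": 0.2},
    {"delta_rot": [0,0,0.003],"travel": [0.319,0.159,0.1],"gripper": 0.2},
    {"delta_rot": [0,0,0.003],"travel": [0.319,0.159,0.35],"gripper": 0.2},
    {"delta_rot": [0,0,0.003],"travel": [0.319,0.159,0.6],"gripper": 0.2},
    {"delta_rot": [0,0,0.003],"travel": [0.319,0.159,0.8],"gripper": 0.2},
    {"delta_rot": [0,0,0.003],"travel": [0.319,0.159,0.93],"gripper": 0.2},
    {"delta_rot": [0,0,0.003],"travel": [0.319,0.159,0.97],"gripper": 0.2},
    {"delta_rot": [0,0,0.003],"travel": [0.319,0.159,0.97],"gripper": 0.2},
  ],
)

```text
clock: 5.55
tool_pos: [0.5282, -0.0025, 0.0929]
eef_rot: [0.959, -0.283, -0.001, -0.0]
contact_force: [0.6, -0.8, 0.6]
opening: 0.6
```

play_rows(
  commands=[
    {"delta_rot": [0,0,0],"travel": [0,0,0],"gripper": -0.4},
    {"delta_rot": [0,0,0],"travel": [0,0,0],"gripper": -0.7},
    {"delta_rot": [0,0,0],"travel": [0,0,0],"gripper": -1},
    {"delta_rot": [0,0,0],"travel": [0,0,0],"gripper": -1},
    {"delta_rot": [0,0,0],"travel": [0,0,0],"gripper": -1},
  ],
  force=25,
)

```text
clock: 6.18
tool_pos: [0.5289, -0.0031, 0.0934]
eef_rot: [0.959, -0.283, 0.0, -0.0]
contact_force: [-0.7, 0.6, 2.3]
opening: 0.196
```

```bash
cat > arc.py <<'E'
from h import *
import sys
# handle arc about pivot; args: list of striker angles (rad) ; z held
piv=np.array([.6457,-.0787]);rest=147.2
show();st=r.get_state()
p=st["tool_pos"];d=p[:2]-piv
print("radius",np.hypot(*d).round(4),"angle",((np.degrees(np.arctan2(d[1],d[0]))%360-rest)*np.pi/180).round(4))
for a in sys.argv[1:]:
    A=np.radians(rest)+float(a);x,y=piv+.14*np.array([np.cos(A),np.sin(A)])
    print(a,end=" ");go(x,y,p[2],np.degrees(A)+90,st)
E
python3 arc.py 0 .08 .16 .24 .32 .40 .48 .56 .64 .72 .8
```

```text
t 6.17 pos [ 0.5289 -0.0031  0.0934] yaw -122.86 q [-0.36  0.86  0.48  1.99 -0.83  0.49 -1.41] F [-0.7  0.6  2.3] op 0.196
radius 0.1391 angle -0.0019
0 travel [-0.006  0.002 -0.   ] rot [-0.0001 -0.0001 -0.0004]
.08 travel [-0.003  0.076 -0.   ] rot [-0.0001 -0.0001 -0.0258]
.16 travel [ 0.006  0.15  -0.   ] rot [-0.0001 -0.0001 -0.0513]
.24 travel [ 0.021  0.224 -0.   ] rot [-0.0001 -0.0001 -0.0768]
.32 travel [ 0.042  0.295 -0.   ] rot [-1.000e-04 -1.000e-04 -1.022e-01]
.40 travel [ 0.068  0.365 -0.   ] rot [-1.000e-04 -1.000e-04 -1.277e-01]
.48 travel [ 0.1    0.433 -0.   ] rot [-1.000e-04 -1.000e-04 -1.531e-01]
.56 travel [ 0.137  0.497 -0.   ] rot [-1.000e-04 -1.000e-04 -1.786e-01]
.64 travel [ 0.179  0.559 -0.   ] rot [-1.000e-04 -1.000e-04 -2.041e-01]
.72 travel [ 0.226  0.617 -0.   ] rot [-1.000e-04 -1.000e-04 -2.295e-01]
.8 travel [ 0.278  0.671 -0.   ] rot [-1.00e-04 -1.00e-04 -2.55e-01]
```

play_rows(
  commands=[
    {"delta_rot": [0,0,-0.026],"travel": [0.001,0.076,0],"gripper": -1},
    {"delta_rot": [0,0,-0.051],"travel": [0.009,0.15,0],"gripper": -1},
    {"delta_rot": [0,0,-0.077],"travel": [0.023,0.224,0],"gripper": -1},
    {"delta_rot": [0,0,-0.102],"travel": [0.043,0.295,0],"gripper": -1},
    {"delta_rot": [0,0,-0.128],"travel": [0.068,0.365,0],"gripper": -1},
    {"delta_rot": [0,0,-0.153],"travel": [0.1,0.433,0],"gripper": -1},
    {"delta_rot": [0,0,-0.179],"travel": [0.137,0.497,0],"gripper": -1},
    {"delta_rot": [0,0,-0.204],"travel": [0.179,0.559,0],"gripper": -1},
    {"delta_rot": [0,0,-0.23],"travel": [0.226,0.617,0],"gripper": -1},
    {"delta_rot": [0,0,-0.255],"travel": [0.278,0.671,0],"gripper": -1},
  ],
)

```text
clock: 7.42
tool_pos: [0.5102, -0.1081, 0.0934]
eef_rot: [0.993, 0.116, 0.001, -0.002]
contact_force: [0.9, 6.0, 2.5]
opening: 0.195
```

```bash
python3 arc.py .8 .88 .96 1.04 1.12 1.2 1.26 1.32 1.38 1.43 1.48 1.51
```

```text
t 7.42 pos [ 0.5102 -0.1081  0.0934] yaw -76.72 q [-0.02  0.81  0.24  2.01 -0.49  0.38 -0.73] F [0.9 6.  2.5] op 0.195
radius 0.1387 angle 0.786
.8 travel [-0.009  0.013 -0.   ] rot [-0.001  -0.0005  0.0013]
.88 travel [-0.006  0.088 -0.   ] rot [-0.001  -0.0006 -0.0241]
.96 travel [ 0.002  0.162 -0.001] rot [-0.001  -0.0006 -0.0496]
1.04 travel [ 0.017  0.235 -0.001] rot [-0.001  -0.0007 -0.075 ]
1.12 travel [ 0.037  0.307 -0.001] rot [-0.0009 -0.0007 -0.1005]
1.2 travel [ 0.063  0.377 -0.001] rot [-0.0009 -0.0007 -0.126 ]
1.26 travel [ 0.086  0.428 -0.001] rot [-0.0009 -0.0008 -0.1451]
1.32 travel [ 0.113  0.477 -0.001] rot [-0.0009 -0.0008 -0.1642]
1.38 travel [ 0.142  0.525 -0.001] rot [-0.0008 -0.0008 -0.1833]
1.43 travel [ 0.168  0.564 -0.002] rot [-0.0008 -0.0008 -0.1992]
1.48 travel [ 0.196  0.601 -0.002] rot [-0.0008 -0.0009 -0.2151]
1.51 travel [ 0.214  0.622 -0.002] rot [-0.0008 -0.0009 -0.2247]
```

play_rows(
  commands=[
    {"delta_rot": [0,0,-0.025],"travel": [0.002,0.085,0],"gripper": -1},
    {"delta_rot": [0,0,-0.05],"travel": [0.01,0.16,0],"gripper": -1},
    {"delta_rot": [0,0,-0.075],"travel": [0.024,0.235,0],"gripper": -1},
    {"delta_rot": [0,0,-0.1],"travel": [0.044,0.307,0],"gripper": -1},
    {"delta_rot": [0,0,-0.126],"travel": [0.07,0.377,0],"gripper": -1},
    {"delta_rot": [0,0,-0.145],"travel": [0.093,0.428,0],"gripper": -1},
    {"delta_rot": [0,0,-0.164],"travel": [0.119,0.477,0],"gripper": -1},
    {"delta_rot": [0,0,-0.183],"travel": [0.148,0.525,0],"gripper": -1},
    {"delta_rot": [0,0,-0.199],"travel": [0.174,0.564,0],"gripper": -1},
    {"delta_rot": [0,0,-0.215],"travel": [0.202,0.601,0],"gripper": -1},
    {"delta_rot": [0,0,-0.215],"travel": [0.202,0.601,0],"gripper": -1},
  ],
)

```text
clock: 8.8
tool_pos: [0.5461, -0.1736, 0.0922]
eef_rot: [0.898, 0.44, -0.008, -0.019]
contact_force: [-23.0, 30.4, 30.3]
opening: 0.195
```

```bash
python3 arc.py 1.44 1.45 1.48 1.5 1.51 1.52 1.53; python3 -c "
from h import *
s=viewer.snapshot('top')
save(s,'t2',(235,135,375,235),5)"
```

```text
t 8.8 pos [ 0.5461 -0.1736  0.0922] yaw -37.8 q [ 0.19  0.85  0.09  1.81 -0.18  0.53 -0.26] F [-23.   30.4  30.3] op 0.195
radius 0.1376 angle 1.3338
1.44 travel [-0.025  0.096 -0.004] rot [-0.013  -0.0006  0.0139]
1.45 travel [-0.026  0.105 -0.004] rot [-0.013  -0.0007  0.0107]
1.48 travel [-0.026  0.133 -0.006] rot [-0.013  -0.0009  0.0011]
1.5 travel [-0.026  0.152 -0.006] rot [-0.013  -0.001  -0.0052]
1.51 travel [-0.026  0.161 -0.007] rot [-0.013  -0.0011 -0.0084]
1.52 travel [-0.026  0.171 -0.007] rot [-0.013  -0.0011 -0.0116]
1.53 travel [-0.025  0.18  -0.007] rot [-0.013  -0.0012 -0.0148]
```

View pics/t2.png

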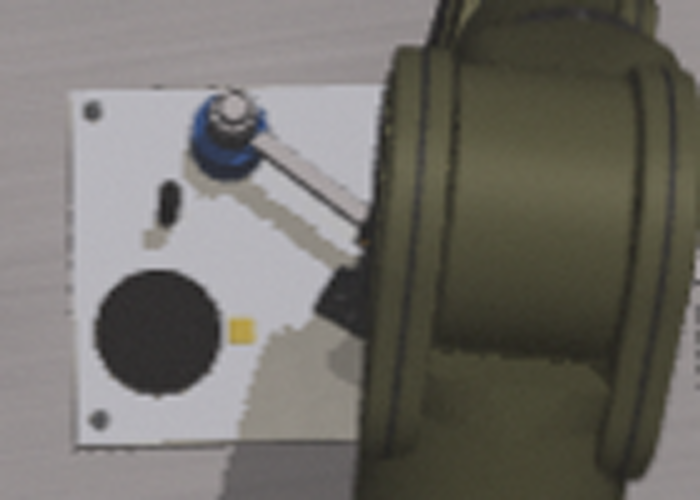

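play_rows(
  commands=[
    {"delta_rot": [0,0,0.013],"travel": [0.001,-0.037,0],"gripper": -1},
    {"delta_rot": [0,0,0.025],"travel": [0.003,-0.074,0],"gripper": -1},
    {"delta_rot": [0,0,0.038],"travel": [0.007,-0.111,0],"gripper": -1},
    {"delta_rot": [0,0,0.038],"travel": [0.007,-0.111,0],"gripper": -1},
  ],
)

```text
clock: 9.35
tool_pos: [0.5447, -0.173, 0.0929]
eef_rot: [0.923, 0.384, -0.001, -0.005]
contact_force: [-2.3, 11.0, 6.7]
opening: 0.196
```

```bash
python3 arc.py; python3 -c "
from h import *
s=viewer.snapshot('side');save(s,'s3',(220,170,360,300),4)
w=viewer.snapshot('wrist');save(w,'w3')
a=cv2.imread('pics/s3.png');b=cv2.imread('pics/w3.png')
b=cv2.resize(b,(560,420));cv2.imwrite('pics/c3.png',cv2.resize(np.hstack([a[:420],b]),None,fx=.71,fy=.71*1.3))
print(r.get_state()['moment'])"
```

```text
t 9.35 pos [ 0.5447 -0.173   0.0929] yaw -44.83 q [ 0.16  0.84  0.13  1.84 -0.22  0.48 -0.34] F [-2.3 11.   6.7] op 0.196
radius 0.1382 angle 1.3237
[2.4087324  0.85535508 0.1478123 ]
```

View pics/c3.png

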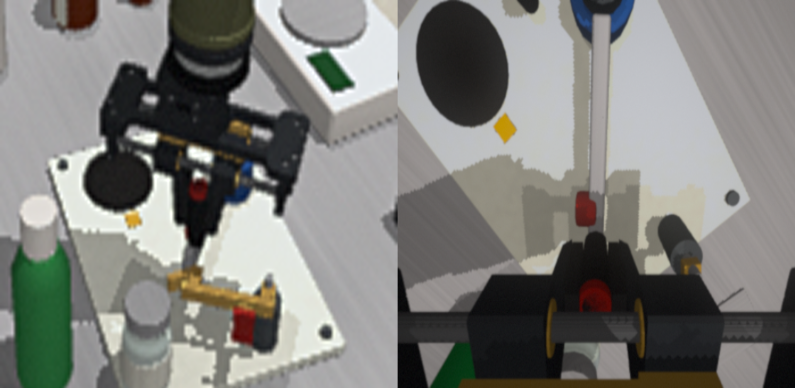

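```bash
python3 -c "
from h import *
for c,(u0,v0,u1,v1) in (('wrist',(325,200,420,285)),('side',(270,235,325,300))):
    s=viewer.snapshot(c);v,u=np.mgrid[v0:v1,u0:u1];uv=np.c_[u.ravel(),v.ravel()]
    P=at_depth(s,uv);im=s['color'][v0:v1,u0:u1].reshape(-1,3).astype(int)
    br=(im[:,0]-im[:,2]>50)&(P[:,2]>.03)&(P[:,2]<.12); rd=(im[:,0]-im[:,1]>60)&(P[:,2]>.03)&(P[:,2]<.12); br&=~rd
    hi=(P[:,2]>.05)&(P[:,2]<.12)&(P[:,1]<-.19)
    for n,m in(('brass',br),('red',rd),('hi',hi)):
        if m.any():
            q=P[m];print(c,n,m.sum(),'min',q.min(0).round(3),'max',q.max(0).round(3),'med',np.median(q,0).round(3))
            for k in np.random.default_rng(0).permutation(len(q))[:14]: print('   ',q[k].round(3),im[m][k])
"
```

```text
wrist brass 104 min [ 0.581 -0.249  0.07 ] max [ 0.594 -0.236  0.078] med [ 0.586 -0.241  0.073]
    [ 0.591 -0.244  0.078] [118  94  58]
    [ 0.593 -0.245  0.074] [156 125  81]
    [ 0.592 -0.244  0.072] [143 109  42]
    [ 0.592 -0.243  0.072] [107  82  37]
    [ 0.591 -0.248  0.073] [143 111  53]
    [ 0.591 -0.242  0.073] [101  80  45]
    [ 0.583 -0.24   0.072] [121  91  36]
    [ 0.581 -0.241  0.073] [105  80  33]
    [ 0.583 -0.237  0.072] [119  91  36]
    [ 0.582 -0.241  0.074] [112  85  35]
    [ 0.583 -0.238  0.073] [121  92  32]
    [ 0.586 -0.237  0.073] [88 67 33]
    [ 0.585 -0.238  0.072] [115  87  37]
    [ 0.593 -0.245  0.073] [157 119  46]
wrist hi 1462 min [ 0.573 -0.255  0.05 ] max [ 0.601 -0.229  0.084] med [ 0.588 -0.239  0.058]
    [ 0.591 -0.245  0.074] [147 113  48]
    [ 0.585 -0.235  0.059] [74 76 76]
    [ 0.582 -0.235  0.057] [66 66 67]
    [ 0.59  -0.241  0.073] [79 68 54]
    [ 0.587 -0.239  0.072] [85 67 33]
    [ 0.585 -0.23   0.056] [47 43 43]
    [ 0.593 -0.243  0.07 ] [79 62 36]
    [ 0.588 -0.239  0.059] [64 66 65]
    [ 0.598 -0.246  0.057] [70
[... 1462 characters left out ...]
]
    [ 0.535 -0.276  0.093] [87 18 16]
side hi 592 min [ 0.449 -0.282  0.05 ] max [ 0.6   -0.191  0.1  ] med [ 0.523 -0.245  0.074]
    [ 0.538 -0.231  0.074] [196 160  80]
    [ 0.522 -0.221  0.063] [111  90  56]
    [ 0.57  -0.255  0.075] [173 137  70]
    [ 0.54  -0.277  0.092] [87 17 18]
    [ 0.529 -0.213  0.073] [112  89  49]
    [ 0.502 -0.199  0.059] [125 119 107]
    [ 0.458 -0.248  0.096] [147 146 147]
    [ 0.466 -0.243  0.096] [152 151 152]
    [ 0.473 -0.248  0.089] [92 89 91]
    [ 0.51  -0.212  0.076] [191 157  79]
    [ 0.474 -0.247  0.072] [150 160 155]
    [ 0.584 -0.245  0.071] [171 134  65]
    [ 0.467 -0.235  0.098] [148 148 147]
    [ 0.466 -0.232  0.096] [150 149 150]
```

```bash
python3 -c "
from h import *
a=cv2.imread('pics/side.png');a=cv2.resize(a,(512,384),interpolation=cv2.INTER_AREA)
s=viewer.snapshot('side');b=cv2.cvtColor(s['color'],cv2.COLOR_RGB2BGR)
for i in (a,b):
    j=i.astype(int);m=(j[...,2]-j[...,0]>50)&(j[...,1]-j[...,0]>25);m[:235]=0;m[305:]=0;m[:,:270]=0;m[:,330:]=0
    v,u=np.nonzero(m);print(len(u),u.min(),u.max(),[(int(c),round(v[u==c].mean(),1),int(v[u==c].min()),int(v[u==c].max())) for c in range(u.min(),u.max()+1,3) if (u==c).any()])
cv2.imwrite('pics/cmp.png',cv2.resize(np.hstack([a[225:305,260:340],b[225:305,260:340]]),None,fx=5,fy=5,interpolation=cv2.INTER_CUBIC))
"
```

```text
212 279 316 [(279, np.float64(243.5), 243, 244), (282, np.float64(244.0), 242, 246), (285, np.float64(245.5), 242, 249), (288, np.float64(245.0), 241, 249), (291, np.float64(247.0), 242, 250), (294, np.float64(248.5), 247, 250), (297, np.float64(249.0), 247, 251), (300, np.float64(249.5), 248, 251), (303, np.float64(250.5), 249, 252), (306, np.float64(251.0), 249, 253), (309, np.float64(252.0), 250, 254), (312, np.float64(250.5), 247, 254), (315, np.float64(251.0), 248, 254)]
226 279 316 [(279, np.float64(245.5), 244, 247), (282, np.float64(245.0), 243, 247), (285, np.float64(246.5), 243, 250), (288, np.float64(246.5), 242, 251), (291, np.float64(249.0), 247, 251), (294, np.float64(250.0), 248, 252), (297, np.float64(250.0), 248, 252), (300, np.float64(250.0), 248, 252), (303, np.float64(250.5), 249, 252), (306, np.float64(251.0), 249, 253), (309, np.float64(251.5), 250, 253), (312, np.float64(251.0), 247, 255), (315, np.float64(251.5), 248, 255)]
```

View pics/cmp.png

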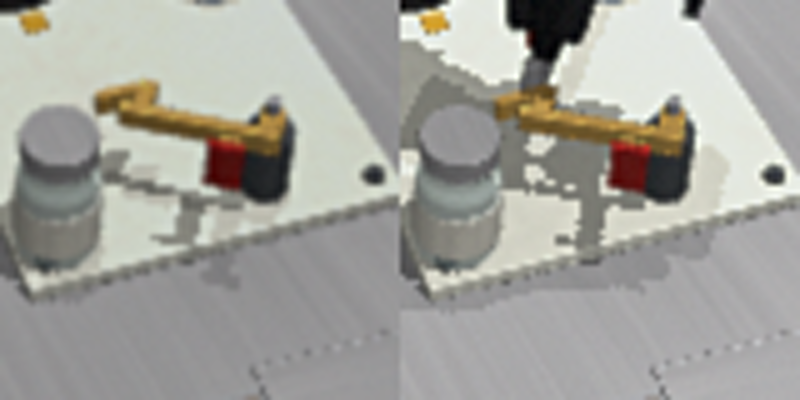

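play_rows(
  commands=[
    {"delta_rot": [0,0,-0.006],"travel": [0,0.019,0],"gripper": -1},
    {"delta_rot": [0,0,-0.012],"travel": [0.001,0.037,0],"gripper": -1},
    {"delta_rot": [0,0,-0.012],"travel": [0.001,0.037,0],"gripper": -1},
  ],
)

```text
clock: 9.98
tool_pos: [0.5451, -0.1736, 0.0927]
eef_rot: [0.916, 0.401, -0.003, -0.01]
contact_force: [-9.9, 18.4, 15.8]
opening: 0.198
```

```bash
python3 arc.py; python3 -c "
from h import *
st=r.get_state();print(st['moment'],R.from_quat(st['eef_rot']).as_matrix()[:,2])
s=viewer.snapshot('side');save(s,'s4',(225,185,335,300),6)
for l in ('jar_mid','squeeze_mid'):print([(d['at'],d['conf'],at_depth(s,d['at']).round(3)) for d in viewer.pinpoint('side',l)])
"
```

```text
t 9.97 pos [ 0.5451 -0.1736  0.0927] yaw -42.65 q [ 0.17  0.84  0.12  1.83 -0.21  0.5  -0.31] F [-9.9 18.4 15.8] op 0.198
radius 0.1383 angle 1.3289
[ 3.61613849  2.23008909 -0.18965362] [-0.01379342  0.01549354 -0.99978482]
[([272.3, 266.8], 0.88, array([[ 0.456, -0.251,  0.062]]))]
[([234.1, 249.5], 0.73, array([[ 0.371, -0.195,  0.112]])), ([172.3, 148.8], 0.32, array([[0.377, 0.517, 0.02 ]]))]
```

View pics/s4.png

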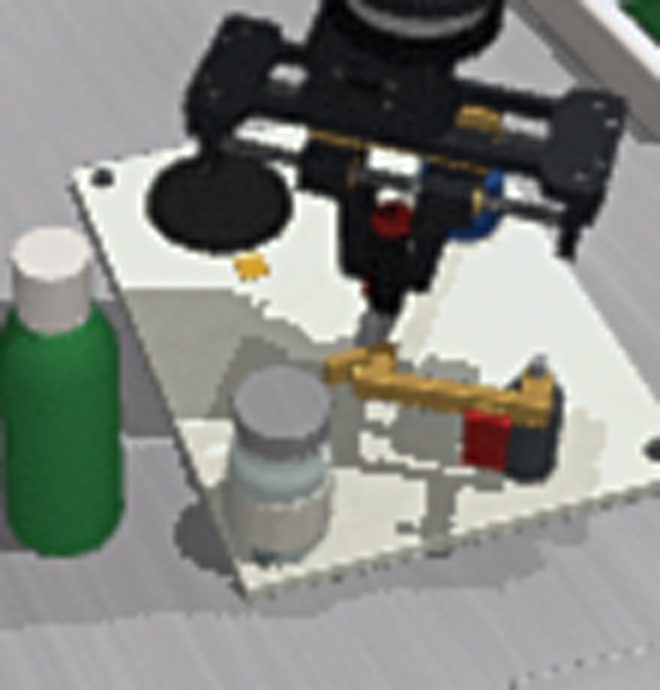

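The pawl has opened slightly and the pin then sticks on its ramp at about 1.33. It's a friction wedge, because the pin moves almost straight at the pawl's hinge. I'll back off a little and draw through more briskly.

play_rows(
  commands=[
    {"delta_rot": [0,0,0.02],"travel": [0.002,-0.06,0],"gripper": -1},
    {"delta_rot": [0,0,0.04],"travel": [0.007,-0.115,0],"gripper": -1},
    {"delta_rot": [0,0,0.057],"travel": [0.015,-0.167,0],"gripper": -1},
    {"delta_rot": [0,0,0.057],"travel": [0.015,-0.167,0],"gripper": -1},
    {"delta_rot": [0,0,0.01],"travel": [0,0.0,0],"gripper": -1},
    {"delta_rot": [0,0,-0.04],"travel": [0.008,0.13,0],"gripper": -1},
    {"delta_rot": [0,0,-0.04],"travel": [0.008,0.13,0],"gripper": -1},
  ],
  force=40,
)

```text
clock: 11.0
tool_pos: [0.5623, -0.1889, 0.0924]
eef_rot: [0.888, 0.459, -0.001, -0.007]
contact_force: [-3.1, 11.5, 4.3]
opening: 0.187
```

```bash
python3 arc.py; python3 -c "
from h import *
st=r.get_state();print(st['moment'])"
```

```text
t 11.0 pos [ 0.5623 -0.1889  0.0924] yaw -35.37 q [ 0.2   0.86  0.09  1.77 -0.15  0.53 -0.23] F [-3.1 11.5  4.3] op 0.187
radius 0.1382 angle 1.4955
[2.34416917 0.98603232 0.36554741]
```

play_rows(
  commands=[
    {"delta_rot": [0,0,0],"travel": [0,0.014,0],"gripper": -1},
    {"delta_rot": [0,0,0],"travel": [0,0.024,0],"gripper": -1},
    {"delta_rot": [0,0,0],"travel": [0,0.024,0],"gripper": -1},
  ],
)

```text
clock: 11.38
tool_pos: [0.5658, -0.1918, 0.0924]
eef_rot: [0.889, 0.458, -0.001, -0.006]
contact_force: [-5.1, 10.7, 5.8]
opening: 0.193
```

```bash
python3 arc.py;python3 -c "
from h import *
a=cv2.imread('pics/side.png');a=cv2.resize(a,(512,384),interpolation=cv2.INTER_AREA)
s=viewer.snapshot('side');b=cv2.cvtColor(s['color'],cv2.COLOR_RGB2BGR)
for i in (a,b):
    j=i.astype(int);m=(j[...,2]-j[...,0]>50)&(j[...,1]-j[...,0]>25);m[:235]=0;m[305:]=0;m[:,:270]=0;m[:,330:]=0
    v,u=np.nonzero(m);print([(int(c),float(v[u==c].mean().round(1))) for c in range(u.min(),u.max()+1,3) if (u==c).any()])
"
```

```text
t 11.38 pos [ 0.5658 -0.1918  0.0924] yaw -35.47 q [ 0.2   0.86  0.09  1.76 -0.15  0.54 -0.23] F [-5.1 10.7  5.8] op 0.193
radius 0.1385 angle 1.5282
[(279, 243.5), (282, 244.0), (285, 245.5), (288, 245.0), (291, 247.0), (294, 248.5), (297, 249.0), (300, 249.5), (303, 250.5), (306, 251.0), (309, 252.0), (312, 250.5), (315, 251.0)]
[(279, 244.5), (282, 244.5), (285, 246.0), (288, 246.0), (291, 247.0), (294, 249.0), (297, 249.0), (300, 250.0), (303, 250.5), (306, 251.0), (309, 252.0), (312, 251.0), (315, 251.5)]
```

play_rows(
  commands=[
    {"delta_rot": [0,0,0.004],"travel": [0,-0.015,0],"gripper": -1},
    {"delta_rot": [0,0,0.008],"travel": [0,-0.03,0],"gripper": -1},
    {"delta_rot": [0,0,0.012],"travel": [0.001,-0.045,0],"gripper": -1},
    {"delta_rot": [0,0,0.016],"travel": [0.002,-0.06,0],"gripper": -1},
    {"delta_rot": [0,0,0.016],"travel": [0.003,-0.075,0],"gripper": -1},
    {"delta_rot": [0,0,0.016],"travel": [0.003,-0.075,0],"gripper": -1},
  ],
)

```text
clock: 12.18
tool_pos: [0.5574, -0.1854, 0.0924]
eef_rot: [0.9, 0.435, -0.001, -0.005]
contact_force: [-3.2, 9.5, 4.4]
opening: 0.193
```

```bash
python3 arc.py
```

```text
t 12.18 pos [ 0.5574 -0.1854  0.0924] yaw -38.4 q [ 0.19  0.85  0.1   1.79 -0.17  0.51 -0.26] F [-3.2  9.5  4.4] op 0.193
radius 0.1385 angle 1.452
```

play_rows(
  commands=[
    {"delta_rot": [0,0,0],"travel": [0,-0.008,0],"gripper": -1},
    {"delta_rot": [0,0,0],"travel": [0,-0.016,0],"gripper": -1},
    {"delta_rot": [0,0,0],"travel": [0,-0.024,0],"gripper": -1},
    {"delta_rot": [0,0,0],"travel": [0,-0.024,0],"gripper": -1},
  ],
)

```text
clock: 12.68
tool_pos: [0.5567, -0.1849, 0.0925]
eef_rot: [0.9, 0.435, 0.0, -0.003]
contact_force: [1.0, 7.2, -0.6]
opening: 0.188
```

```bash
python3 arc.py
```

```text
t 12.68 pos [ 0.5567 -0.1849  0.0925] yaw -38.44 q [ 0.19  0.85  0.1   1.8  -0.17  0.5  -0.27] F [ 1.   7.2 -0.6] op 0.188
radius 0.1385 angle 1.446
```

play_rows(
  commands=[
    {"delta_rot": [0,0,0],"travel": [0.01,-0.006,0],"gripper": -1},
    {"delta_rot": [0,0,0],"travel": [0.02,-0.013,0],"gripper": -1},
    {"delta_rot": [0,0,0],"travel": [0.02,-0.013,0],"gripper": -1},
  ],
  force=10,
)

```text
clock: 13.05
tool_pos: [0.5567, -0.185, 0.0926]
eef_rot: [0.901, 0.434, -0.001, -0.001]
contact_force: [-0.5, 3.5, -5.3]
opening: 0.199
```

```bash
python3 arc.py
```

```text
t 13.05 pos [ 0.5567 -0.185   0.0926] yaw -38.62 q [ 0.18  0.85  0.11  1.8  -0.17  0.5  -0.27] F [-0.5  3.5 -5.3] op 0.199
radius 0.1387 angle 1.446
```

play_rows(
  commands=[
    {"delta_rot": [0,0,0],"travel": [0.004,-0.006,0],"gripper": -0.58},
    {"delta_rot": [0,0,0],"travel": [0.004,-0.006,0],"gripper": -0.5},
    {"delta_rot": [0,0,0],"travel": [0.004,-0.006,0],"gripper": -0.4},
    {"delta_rot": [0,0,0],"travel": [0.004,-0.006,0],"gripper": -0.25},
    {"delta_rot": [0,0,0],"travel": [0.004,-0.006,0],"gripper": -0.1},
    {"delta_rot": [0,0,0],"travel": [0.004,-0.006,0],"gripper": -0.1},
  ],
  force=3,
)

```text
clock: 13.8
tool_pos: [0.5571, -0.1848, 0.0932]
eef_rot: [0.901, 0.433, 0.0, 0.0]
contact_force: [-0.4, -0.6, 0.3]
opening: 0.452
```

```bash
python3 arc.py; python3 -c "
from h import *
s=viewer.snapshot('wrist')
print([(d['at'],d['conf']) for d in viewer.pinpoint('wrist','handle')])
for a in (1.44,1.0):
  A=np.radians(147.2)+a; print(proj(s,[.6457+.14*np.cos(A),-.0787+.14*np.sin(A),.132]))
v,u=np.nonzero((s['color'][...,0].astype(int)-s['color'][...,1]>60)&(s['color'][...,1]<80)); print(len(u),[ (int(k),int(((v//20)*100+u//20==k).sum())) for k in np.unique((v//20)*100+u//20)])
"
```

```text
t 13.8 pos [ 0.5571 -0.1848  0.0932] yaw -38.63 q [ 0.18  0.85  0.11  1.8  -0.17  0.5  -0.27] F [-0.4 -0.6  0.3] op 0.452
radius 0.1382 angle 1.4472
[([255.1, 268.6], 0.6)]
[[251.12911843 303.42717249]]
[[107.63566297 273.28808569]]
1291 [(911, 72), (912, 37), (1011, 187), (1012, 225), (1112, 2), (1411, 52), (1412, 195), (1413, 122), (1511, 37), (1512, 39), (1513, 85), (1815, 155), (1816, 83)]
```

play_rows(
  commands=[
    {"delta_rot": [0,0,0],"travel": [0,0,-0.06],"gripper": -0.1},
    {"delta_rot": [0,0,0],"travel": [0,0,-0.2],"gripper": -0.1},
    {"delta_rot": [0,0,0],"travel": [0,0,-0.45],"gripper": -0.1},
    {"delta_rot": [0,0,0],"travel": [0,0,-0.75],"gripper": -0.1},
    {"delta_rot": [0,0,0],"travel": [0,0,-1],"gripper": 0.5},
    {"delta_rot": [0,0,0],"travel": [0,0,-1],"gripper": 0.5},
  ],
)

```text
clock: 14.65
tool_pos: [0.5589, -0.1856, 0.2468]
eef_rot: [0.901, 0.433, 0.003, 0.002]
contact_force: [0.1, -0.6, 0.1]
opening: 0.654
```

```bash
python3 -c "
from h import *
show()
s=viewer.snapshot('wrist')
print([(d['at'],d['conf']) for d in viewer.pinpoint('wrist','handle')])
A=np.radians(147.2)+1.446; print(proj(s,[.6457+.14*np.cos(A),-.0787+.14*np.sin(A),.105]))
go(.593,.251,.24,0);go(.593,.251,.24,90)
"
```

```text
t 14.65 pos [ 0.5589 -0.1856  0.2468] yaw -38.64 q [ 0.14  0.63  0.17  1.69 -0.14  0.83 -0.3 ] F [ 0.1 -0.6  0.1] op 0.654
[([252.9, 183.2], 0.64)]
[[251.02859198 184.89623258]]
travel [ 2.42  -1.623  0.023] rot [ 0.000e+00 -1.000e-04 -2.146e-01]
travel [ 2.42  -1.623  0.023] rot [ 1.000e-04 -1.000e-04 -7.146e-01]
```

play_rows(
  commands=[
    {"delta_rot": [0,0,0],"travel": [0.2,-0.13,0],"gripper": 0.5},
    {"delta_rot": [0,0,0],"travel": [0.45,-0.3,0],"gripper": 0.5},
    {"delta_rot": [0,0,0],"travel": [0.72,-0.48,0],"gripper": 0.5},
    {"delta_rot": [0,0,0],"travel": [1,-0.67,0],"gripper": 0.5},
  ],
)

```text
clock: 15.25
tool_pos: [0.5711, -0.0035, 0.2416]
eef_rot: [0.901, 0.433, -0.001, -0.001]
contact_force: [1.2, 0.1, -0.3]
opening: 0.749
```

play_rows(
  commands=[
    {"delta_rot": [0,0,0],"travel": [0.25,-0.17,0],"gripper": 0.5},
    {"delta_rot": [0,0,0],"travel": [0.45,-0.3,0],"gripper": 0.5},
    {"delta_rot": [0,0,0],"travel": [0.6,-0.42,0],"gripper": 0.5},
    {"delta_rot": [0,0,0],"travel": [0.7,-0.5,0],"gripper": 0.5},
    {"delta_rot": [0,0,0],"travel": [0.7,-0.5,0],"gripper": 0.5},
  ],
)

```text
clock: 15.88
tool_pos: [0.5784, 0.1253, 0.2422]
eef_rot: [0.901, 0.435, -0.001, -0.0]
contact_force: [-0.1, -0.3, -1.2]
opening: 0.75
```

```bash
python3 -c "
from h import *
show();go(.593,.251,.24,-38.6)
w=viewer.snapshot('wrist');save(w,'w5',None,1.3)
P5=[[.593,.251,.15]]
print('cap pred wrist',proj(w,P5))
s=viewer.snapshot('top');save(s,'t5')
A=np.radians(147.2)+1.446
print('top: hooked handle',proj(s,[.6457+.14*np.cos(A),-.0787+.14*np.sin(A),.132]),[(d['at'],d['conf']) for d in viewer.pinpoint('top','handle')])
a=cv2.imread('pics/w5.png');b=cv2.imread('pics/t5.png')[130:300,150:380];b=cv2.resize(b,(int(230*2.0),340))
c=np.zeros((600,800,3),np.uint8);a=cv2.resize(a,(512,384))
cv2.imwrite('pics/w5s.png',cv2.imread('pics/w5.png'))
for n in ('bottle_mid','stripe'): print(n,[(d['at'],d['conf'],at_depth(w,d['at']).round(3)) for d in viewer.pinpoint('wrist',n)])
# white stripe on cap and cap blob in wrist depth
v,u=np.mgrid[0:384,0:512];uv=np.c_[u.ravel(),v.ravel()];P=at_depth(w,uv);im=w['color'].reshape(-1,3).astype(int)
near=np.hypot(P[:,0]-.593,P[:,1]-.251)<.06
top=near&(abs(P[:,2]-.15)<.005)
q=P[top];h=cv2.convexHull((at_z(w,uv[top],.15)[:,:2]*1000).astype(np.float32));print('cap top',top.sum(),cv2.minEnclosingCircle(h),q.mean(0))
wh=top&(im[:,1]>100);qq=at_z(w,uv[wh],.15)[:,:2]*1000
print('cap stripe',wh.sum(),qq.mean(0),cv2.minAreaRect(qq.astype(np.float32)))
bs=near&(im.min(1)>75)&(P[:,2]<.097)&(P[:,2]>.01);print('body stripe',bs.sum(),P[bs].mean(0))
"
```

```text
t 15.88 pos [0.5784 0.1253 0.2422] yaw -38.49 q [-0.41  0.65  0.21  1.68 -0.17  0.84 -0.8 ] F [-0.1 -0.3 -1.2] op 0.75
travel [ 0.716 -0.445  0.015] rot [-0.0005  0.0003  0.0006]
cap pred wrist [[161.95465465  59.03102423]]
top: hooked handle [[323.37934993 177.19885905]] [([322.7, 179.7], 0.86)]
bottle_mid [([181.9, 64.2], 0.95, array([[0.602, 0.239, 0.151]])), ([267.2, 5.8], 0.63, array([[0.684, 0.24 , 0.089]]))]
stripe [([178.1, 99.1], 0.82, array([[0.572, 0.231, 0.093]]))]
cap top 1864 ((595.3994750976562, 252.18263244628906), 17.195587158203125) [0.59577013 0.25259518 0.1500986 ]
cap stripe 337 [587.94110296 250.25349459] ((588.5921020507812, 255.66026306152344), (29.47092056274414, 18.285884857177734), 79.73612976074219)
body stripe 55 [0.586245   0.23664799 0.0603345 ]
```

View pics/w5.png

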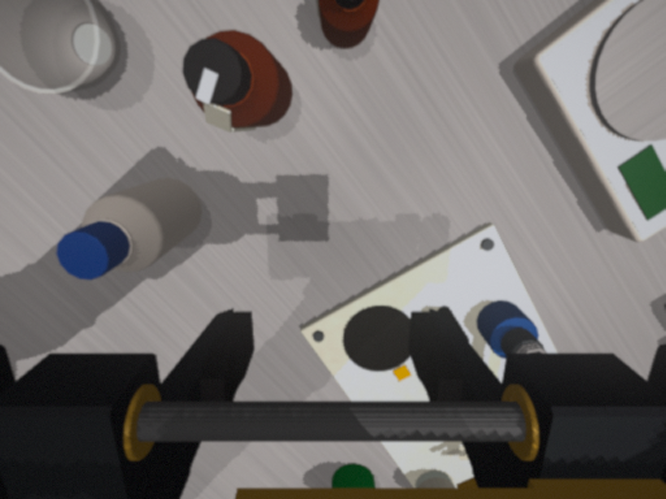

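The wrist view (drawn at 1.3×) shows the large amber bottle with its cap at (215,70) and its stripe at (207,85). The small look-alike is at (348,20), top right. The hooked arm is confirmed in the top view too.

```bash
cat > stripe.py <<'E'
from h import *
import sys
def stripe(cam,cx,cy,zt):
    w=viewer.snapshot(cam)
    v,u=np.mgrid[0:384,0:512];uv=np.c_[u.ravel(),v.ravel()];P=at_depth(w,uv);im=w['color'].reshape(-1,3).astype(int)
    near=np.hypot(P[:,0]-cx,P[:,1]-cy)<.05
    top=near&(abs(P[:,2]-zt)<.004)
    t=at_z(w,uv[top],zt)[:,:2];c,rad=cv2.minEnclosingCircle((t*1000).astype(np.float32));c=np.array(c)/1000
    k=im[top].min(1)>110;k&=np.hypot(*(t-c).T)<.0165;q=t[k]
    d=q-q.mean(0);e=np.linalg.svd(d,full_matrices=False)[2][0]
    if e@(q.mean(0)-c)<0:e=-e
    m=q.mean(0)-c
    print(cam,"cap",c.round(4),"r",round(rad,1),"n",k.sum(),"stripe dir pca",np.degrees(np.arctan2(e[1],e[0])).round(1),"centroid dir",np.degrees(np.arctan2(m[1],m[0])).round(1),"len",np.hypot(*m).round(4))
    lo=near&(P[:,2]<zt-.054)&(P[:,2]>zt-.148)&(im.min(1)>75)
    if lo.sum()>5:
        m=np.median(P[lo],0)[:2]-c;print("   body stripe dir",np.degrees(np.arctan2(m[1],m[0])).round(1),"r",np.hypot(*m).round(4),lo.sum())
for cam in sys.argv[4:]: stripe(cam,float(sys.argv[1]),float(sys.argv[2]),float(sys.argv[3]))
E
python3 stripe.py .5954 .2522 .15 wrist top; python3 -c "
from h import *
go(.5954,.2522,.24,-38.6);go(.5954,.2522,.117,-38.6)"
```

```text
wrist cap [0.5954 0.2523] r 17.2 n 293 stripe dir pca -150.6 centroid dir -160.5 len 0.0079
   body stripe dir -108.2 r 0.0229 129
top cap [0.5953 0.2521] r 17.0 n 14 stripe dir pca -139.7 centroid dir -147.9 len 0.0068
   body stripe dir 117.0 r 0.0406 35
travel [ 0.741 -0.456  0.022] rot [ 0.0001  0.0001 -0.0007]
travel [ 0.741 -0.456  0.842] rot [ 0.0001  0.0001 -0.0007]
```

play_rows(
  commands=[
    {"delta_rot": [0,0,0],"travel": [0.3,-0.2,0],"gripper": 0.5},
    {"delta_rot": [0,0,0],"travel": [0.55,-0.35,0],"gripper": 0.5},
    {"delta_rot": [0,0,0],"travel": [0.741,-0.456,0.02],"gripper": 0.5},
    {"delta_rot": [0,0,0],"travel": [0.741,-0.456,0.1],"gripper": 0.5},
    {"delta_rot": [0,0,0],"travel": [0.741,-0.456,0.35],"gripper": 0.5},
    {"delta_rot": [0,0,0],"travel": [0.741,-0.456,0.6],"gripper": 0.5},
    {"delta_rot": [0,0,0],"travel": [0.741,-0.456,0.78],"gripper": 0.5},
    {"delta_rot": [0,0,0],"travel": [0.741,-0.456,0.84],"gripper": 0.5},
    {"delta_rot": [0,0,0],"travel": [0.741,-0.456,0.84],"gripper": 0.5},
  ],
)

```text
clock: 17.35
tool_pos: [0.5952, 0.2523, 0.1172]
eef_rot: [0.901, 0.433, -0.0, 0.0]
contact_force: [0.8, 0.6, 0.2]
opening: 0.751
```

play_rows(
  commands=[
    {"delta_rot": [0,0,0],"travel": [0,0,0],"gripper": 0},
    {"delta_rot": [0,0,0],"travel": [0,0,0],"gripper": -0.1},
    {"delta_rot": [0,0,0],"travel": [0,0,0],"gripper": -0.2},
    {"delta_rot": [0,0,0],"travel": [0,0,0],"gripper": -0.6},
    {"delta_rot": [0,0,0],"travel": [0,0,0],"gripper": -1},
    {"delta_rot": [0,0,0],"travel": [0,0,0],"gripper": -1},
  ],
  force=20,
)

```text
clock: 18.1
tool_pos: [0.5952, 0.2539, 0.1175]
eef_rot: [0.901, 0.434, 0.0, -0.0]
contact_force: [-0.4, 0.2, 2.1]
opening: 0.397
```

```bash
python3 -c "
from h import *
show()"
```

```text
t 18.1 pos [0.5952 0.2539 0.1175] yaw -38.62 q [-0.57  0.88  0.18  1.6  -0.22  0.68 -0.95] F [-0.4  0.2  2.1] op 0.397
```

play_rows(
  commands=[
    {"delta_rot": [0,0,0],"travel": [0,0,-0.05],"gripper": -1},
    {"delta_rot": [0,0,0],"travel": [0,0,-0.15],"gripper": -1},
    {"delta_rot": [0,0,0],"travel": [0,0,-0.3],"gripper": -1},
    {"delta_rot": [0,0,0],"travel": [0,0,-0.5],"gripper": -1},
    {"delta_rot": [0,0,0],"travel": [0,0,-0.65],"gripper": -1},
    {"delta_rot": [0,0,0],"travel": [0,0,-0.7],"gripper": -1},
  ],
  force=30,
)

```text
clock: 18.85
tool_pos: [0.5958, 0.2536, 0.2243]
eef_rot: [0.901, 0.433, 0.002, 0.0]
contact_force: [0.1, -0.4, -3.4]
opening: 0.389
```

```bash
python3 -c "
from h import *
show();go(.57,.12,.22,-8);go(.5333,-.0176,.22,19.4)"
```

```text
t 18.85 pos [0.5958 0.2536 0.2243] yaw -38.64 q [-0.59  0.74  0.22  1.52 -0.19  0.89 -0.98] F [ 0.1 -0.4 -3.4] op 0.389
travel [-0.803  0.421  0.027] rot [ 0.0007 -0.0007 -0.1702]
travel [-1.673  0.803  0.026] rot [ 0.0009 -0.0005 -0.3225]
```

play_rows(
  commands=[
    {"delta_rot": [0,0,-0.02],"travel": [-0.1,0.05,0.01],"gripper": -1},
    {"delta_rot": [0,0,-0.05],"travel": [-0.25,0.13,0.02],"gripper": -1},
    {"delta_rot": [0,0,-0.085],"travel": [-0.42,0.21,0.02],"gripper": -1},
    {"delta_rot": [0,0,-0.12],"travel": [-0.58,0.29,0.02],"gripper": -1},
    {"delta_rot": [0,0,-0.15],"travel": [-0.72,0.36,0.02],"gripper": -1},
    {"delta_rot": [0,0,-0.175],"travel": [-0.84,0.42,0.02],"gripper": -1},
  ],
)

```text
clock: 19.6
tool_pos: [0.5648, 0.1143, 0.2188]
eef_rot: [0.749, 0.662, -0.001, -0.0]
contact_force: [0.2, -0.0, -3.4]
opening: 0.379
```

```bash
python3 -c "
from h import *
show();go(.5333,-.0176,.22,19.4)"
```

```text
t 19.6 pos [0.5648 0.1143 0.2188] yaw -7.02 q [-0.3   0.65  0.04  1.74 -0.03  0.75 -0.37] F [ 0.2 -0.  -3.4] op 0.379
travel [-0.898 -0.101 -0.007] rot [-0.0005  0.0002 -0.1468]
```

play_rows(
  commands=[
    {"delta_rot": [0,0,-0.03],"travel": [-0.18,-0.02,0],"gripper": -1},
    {"delta_rot": [0,0,-0.06],"travel": [-0.38,-0.04,0],"gripper": -1},
    {"delta_rot": [0,0,-0.095],"travel": [-0.58,-0.065,0],"gripper": -1},
    {"delta_rot": [0,0,-0.125],"travel": [-0.76,-0.085,0],"gripper": -1},
    {"delta_rot": [0,0,-0.145],"travel": [-0.87,-0.098,0],"gripper": -1},
    {"delta_rot": [0,0,-0.145],"travel": [-0.89,-0.1,0],"gripper": -1},
    {"delta_rot": [0,0,-0.145],"travel": [-0.89,-0.1,0],"gripper": -1},
  ],
)

```text
clock: 20.48
tool_pos: [0.5342, -0.0143, 0.2191]
eef_rot: [0.581, 0.814, 0.0, -0.0]
contact_force: [-0.1, 0.9, -3.2]
opening: 0.383
```

```bash
python3 -c "
from h import *
show();go(.5333,-.0176,.22,19.4)
s=viewer.snapshot('side');save(s,'s6',(190,120,350,290),1)
w=viewer.snapshot('wrist')
st=r.get_state();c=st['tool_pos']
for n,S in (('side',s),('wrist',w)):
    v,u=np.mgrid[0:384,0:512];uv=np.c_[u.ravel(),v.ravel()];P=at_depth(S,uv);im=S['color'].reshape(-1,3).astype(int)
    d=P[:,:2]-c[:2];foot=c[2]-.1175
    m=(np.hypot(*d.T)<.036)&(P[:,2]>foot+.02)&(P[:,2]<foot+.095)
    wh=m&(im[:,2]>65)&(im[:,0]-im[:,2]<35)
    for nm,k in(('all',m),('white',wh)):
        if k.any():
            a=np.degrees(np.arctan2(d[k,1],d[k,0]))%360;print(n,nm,k.sum(),'az pct',np.percentile(a,[2,25,50,75,98]).round(0),'r',np.median(np.hypot(*d[k].T)).round(4))
a=cv2.resize(cv2.imread('pics/s6.png'),None,fx=2.4,fy=2.4);save(w,'w6');b=cv2.imread('pics/w6.png');b=cv2.resize(b,(414,408))
cv2.imwrite('pics/c6.png',np.hstack([a,b]))
"
```

```text
t 20.48 pos [ 0.5342 -0.0143  0.2191] yaw 18.92 q [ 0.02  0.6  -0.12  1.86  0.11  0.69  0.16] F [-0.1  0.9 -3.2] op 0.383
travel [-0.019 -0.013 -0.006] rot [ 0.     -0.0002 -0.0027]
side all 395 az pct [163. 208. 242. 270. 317.] r 0.0297
side white 122 az pct [160. 255. 264. 276. 287.] r 0.0305
wrist all 2256 az pct [ 55.  87. 109. 132. 165.] r 0.0329
wrist white 90 az pct [ 37.  50.  59. 168. 174.] r 0.0321
```

View pics/c6.png

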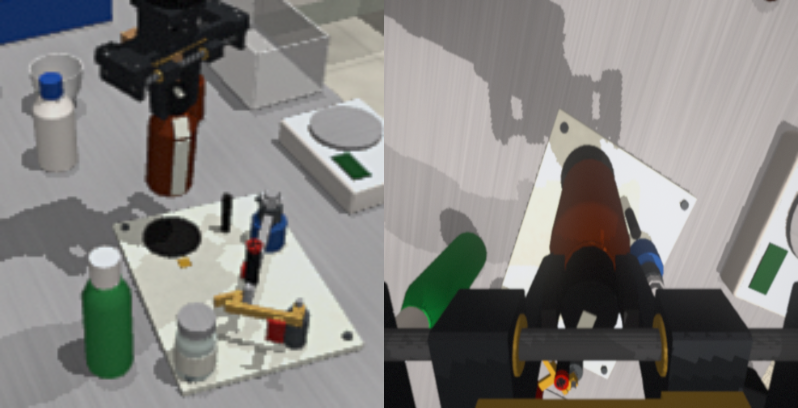

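```bash
cat > side.py <<'E'
from h import *
import sys
ax=np.array([float(sys.argv[1]),float(sys.argv[2])]);foot=float(sys.argv[3])
s=viewer.snapshot('side');o=np.array(s["origin"]);im=s["color"].astype(int)
hs=np.linspace(foot+.03,foot+.085,12);az=np.radians(np.arange(200,330,1.))
res=[]
for h in hs:
    p=proj(s,np.c_[ax[0]+.031*np.cos(az),ax[1]+.031*np.sin(az),np.full(len(az),h)])
    g=cv2.remap(s["color"][...,2].astype(np.float32),p[:,0].astype(np.float32).reshape(-1,1),p[:,1].astype(np.float32).reshape(-1,1),cv2.INTER_LINEAR).ravel()
    k=g>(g.max()+np.median(g))/2
    a=np.degrees(az)[k&(az<np.radians(310))];res.append((round(a.min()),round(a.max())))
print("stripe azimuth edges per height",res,"mid",np.median([sum(q)/2 for q in res]))
E
python3 side.py .5346 -.0155 .1016; python3 -c "
from h import *
go(.5320,-.0166,.135,19.4);go(.5320,-.0166,.22,19.4)"
```

```text
stripe azimuth edges per height [(247, 309), (247, 309), (247, 309), (247, 309), (247, 309), (247, 309), (248, 309), (250, 277), (250, 277), (250, 277), (250, 280), (250, 282)] mid 278.0
travel [-0.014 -0.022  0.561] rot [ 0.0001 -0.0002 -0.002 ]
travel [-0.014 -0.022 -0.006] rot [ 0.0001 -0.0002 -0.002 ]
```

The side view shows the stripe edges at azimuth 249° to 278°, so its middle is about 263.5° against a target of 262.9°. The 309° readings come from the background. I'll lower it gently.

play_rows(
  commands=[
    {"delta_rot": [0,0,0],"travel": [-0.014,-0.012,0.06],"gripper": -1},
    {"delta_rot": [0,0,0],"travel": [-0.014,-0.012,0.16],"gripper": -1},
    {"delta_rot": [0,0,0],"travel": [-0.014,-0.012,0.28],"gripper": -1},
    {"delta_rot": [0,0,0],"travel": [-0.014,-0.012,0.39],"gripper": -1},
    {"delta_rot": [0,0,0],"travel": [-0.014,-0.012,0.46],"gripper": -1},
    {"delta_rot": [0,0,0],"travel": [-0.014,-0.012,0.5],"gripper": -1},
    {"delta_rot": [0,0,0],"travel": [-0.014,-0.012,0.525],"gripper": -1},
    {"delta_rot": [0,0,0],"travel": [-0.014,-0.012,0.54],"gripper": -1},
    {"delta_rot": [0,0,0],"travel": [-0.014,-0.012,0.55],"gripper": -1},
    {"delta_rot": [0,0,0],"travel": [-0.014,-0.012,0.55],"gripper": -1},
  ],
)

```text
clock: 21.88
tool_pos: [0.5333, -0.0174, 0.1369]
eef_rot: [0.581, 0.814, 0.0, 0.0]
contact_force: [0.5, 0.4, -2.8]
opening: 0.382
```

```bash
python3 -c "
from h import *
show();go(.5320,-.0166,.135,19.4)
s=viewer.snapshot('top');v,u=np.mgrid[0:384,0:512]"
```

```text
t 21.88 pos [ 0.5333 -0.0174  0.1369] yaw 18.97 q [ 0.    0.72 -0.1   1.94  0.14  0.49  0.14] F [ 0.5  0.4 -2.8] op 0.382
travel [ 0.008 -0.006  0.012] rot [ 0.0001  0.     -0.0024]
```

play_rows(
  commands=[
    {"delta_rot": [0,0,0],"travel": [0,0.0,0.007],"gripper": -1},
    {"delta_rot": [0,0,0],"travel": [0,0.0,0.014],"gripper": -1},
    {"delta_rot": [0,0,0],"travel": [0,0.0,0.02],"gripper": -1},
    {"delta_rot": [0,0,0],"travel": [0,0.0,0.025],"gripper": -1},
    {"delta_rot": [0,0,0],"travel": [0,0.0,0.03],"gripper": -1},
    {"delta_rot": [0,0,0],"travel": [0,0.0,0.03],"gripper": -1},
  ],
)

```text
clock: 22.68
tool_pos: [0.5342, -0.0161, 0.1351]
eef_rot: [0.581, 0.814, 0.002, 0.001]
contact_force: [-4.3, 2.1, 22.7]
opening: 0.384
```

```bash
python3 -c "
from h import *
show()"
```

```text
t 22.68 pos [ 0.5342 -0.0161  0.1351] yaw 19.02 q [ 0.    0.73 -0.1   1.94  0.14  0.48  0.14] F [-4.3  2.1 22.7] op 0.384
```

play_rows(
  commands=[
    {"delta_rot": [0,0,0],"travel": [0,0,-0.008],"gripper": -1},
    {"delta_rot": [0,0,0],"travel": [0,0,-0.015],"gripper": -1},
    {"delta_rot": [0,0,0],"travel": [0,0,-0.015],"gripper": -1},
  ],
  force=12,
)

```text
clock: 23.05
tool_pos: [0.5338, -0.0168, 0.1354]
eef_rot: [0.581, 0.814, 0.001, 0.001]
contact_force: [-2.8, 2.0, 8.5]
opening: 0.396
```

```bash
python3 -c "
from h import *
show()"; python3 side.py .5342 -.017 .016
```

```text
t 23.05 pos [ 0.5338 -0.0168  0.1354] yaw 18.99 q [ 0.    0.73 -0.1   1.94  0.14  0.48  0.14] F [-2.8  2.   8.5] op 0.396Traceback (most recent call last):
  File "side.py", line 11, in <module>
    a=np.degrees(az)[k&(az<np.radians(310))];res.append((round(a.min()),round(a.max())))
                                                               ~~~~~^^
    return umr_minimum(a, axis, None, out, keepdims, initial, where)
ValueError: zero-size array to reduction operation minimum which has no identity
```

play_rows(
  commands=[
    {"delta_rot": [0,0,0],"travel": [0,0,-0.009],"gripper": -1},
    {"delta_rot": [0,0,0],"travel": [0,0,-0.009],"gripper": -1},
    {"delta_rot": [0,0,0],"travel": [0,0,-0.009],"gripper": -0.15},
    {"delta_rot": [0,0,0],"travel": [0,0,-0.009],"gripper": 0},
    {"delta_rot": [0,0,0],"travel": [0,0,-0.009],"gripper": 0.2},
    {"delta_rot": [0,0,0],"travel": [0,0,-0.009],"gripper": 0.4},
    {"delta_rot": [0,0,0],"travel": [0,0,-0.009],"gripper": 0.4},
  ],
  force=5,
)

```text
clock: 23.98
tool_pos: [0.5331, -0.0174, 0.1358]
eef_rot: [0.581, 0.814, 0.0, -0.0]
contact_force: [-1.0, -0.1, -0.2]
opening: 0.702
```

play_rows(
  commands=[
    {"delta_rot": [0,0,0],"travel": [0,0,-0.1],"gripper": 0.4},
    {"delta_rot": [0,0,0],"travel": [0,0,-0.3],"gripper": 0.4},
    {"delta_rot": [0,0,0],"travel": [0,0,-0.6],"gripper": 0.4},
    {"delta_rot": [0,0,0],"travel": [0,0,-0.9],"gripper": 0.4},
    {"delta_rot": [0,0,0],"travel": [0,0,-1],"gripper": 0.4},
  ],
)

```text
clock: 24.6
tool_pos: [0.5345, -0.0173, 0.2898]
eef_rot: [0.581, 0.814, 0.002, 0.002]
contact_force: [0.0, 0.9, 0.1]
opening: 0.7
```

play_rows(
  commands=[
    {"delta_rot": [0,0,0],"travel": [0.3,0,0],"gripper": 0.4},
    {"delta_rot": [0,0,0],"travel": [0.6,0,0],"gripper": 0.4},
    {"delta_rot": [0,0,0],"travel": [1,0,0],"gripper": 0.4},
    {"delta_rot": [0,0,0],"travel": [1,0,0],"gripper": 0.4},
  ],
)

```text
clock: 25.1
tool_pos: [0.4825, 0.1302, 0.287]
eef_rot: [0.577, 0.817, 0.002, -0.001]
contact_force: [0.5, -1.0, 0.3]
opening: 0.703
```

```bash
python3 -c "
from h import *
show()
s=viewer.snapshot('top')
A=np.radians(147.2)+1.446
print('hooked handle pred',proj(s,[.6457+.14*np.cos(A),-.0787+.14*np.sin(A),.105]),[(d['at'],d['conf']) for d in viewer.pinpoint('top','handle')])
a=cv2.cvtColor(s['color'],cv2.COLOR_RGB2BGR)[130:250,230:370];a=cv2.resize(a,(420,360),interpolation=cv2.INTER_CUBIC)
s=viewer.snapshot('side');b=cv2.cvtColor(s['color'],cv2.COLOR_RGB2BGR)[160:300,220:340];b=cv2.resize(b,(309,360),interpolation=cv2.INTER_CUBIC)
cv2.imwrite('pics/f.png',np.hstack([a,b]))
"; sed -i 's/a=np.degrees(az)\[k/a=np.degrees(az)[k|(az==az[0])\&False|k/' side.py; python3 stripe.py .5342 -.017 .166 top wrist; python3 side.py .534 -.0175 .016
```

```text
t 25.1 pos [0.4825 0.1302 0.287 ] yaw 19.56 q [-0.26  0.46 -0.14  1.88  0.08  0.81 -0.1 ] F [ 0.5 -1.   0.3] op 0.703
hooked handle pred [[322.01908652 179.52808035]] [([321.0, 181.8], 0.77), ([188.5, 232.4], 0.5), ([116.5, 275.3], 0.48)]
top cap [ 0.5308 -0.0123] r 16.9 n 14 stripe dir pca -96.6 centroid dir -80.4 len 0.0084
   body stripe dir -106.7 r 0.0464 13
stripe azimuth edges per height [(248, 329), (308, 329), (303, 329), (301, 329), (302, 329), (303, 329), (302, 329), (247, 329), (246, 329), (246, 329), (246, 329), (246, 329)] mid 301.75stripe.py:10: RuntimeWarning: Mean of empty slice.
  d=q-q.mean(0);e=np.linalg.svd(d,full_matrices=False)[2][0]
  ret = um.true_divide(
Traceback (most recent call last):
  File "stripe.py", line 17, in <module>
    for cam in sys.argv[4:]: stripe(cam,float(sys.argv[1]),float(sys.argv[2]),float(sys.argv[3]))
                             ~~~~~~^^^^^^^^^^^^^^^^^^^^^^^^^^^^^^^^^^^^^^^^^^^^^^^^^^^^^^^^^^^^^^
  File "stripe.py", line 10, in stripe
    d=q-q.mean(0);e=np.linalg.svd(d,full_matrices=False)[2][0]
                    ~~~~~~~~~~~~~~~~~~~~~~~~~~~~~~~~~~~~~~~^^^
IndexError: index 0 is out of bounds for axis 0 with size 0
```

View pics/f.png

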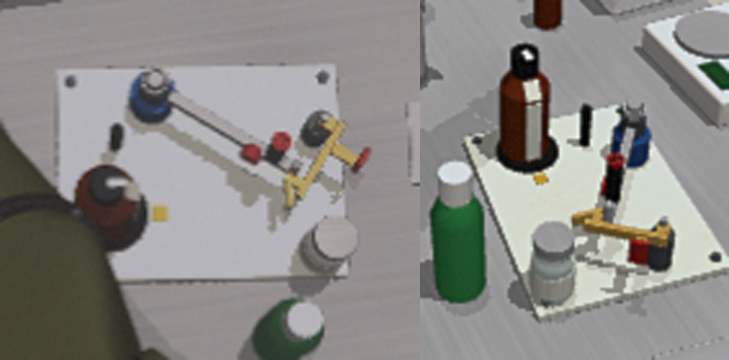

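The bottle stands with its stripe towards the mark and the arm is hooked. The top-view cap centre may be skewed by the robot partly hiding it, so I'll move clear and re-measure.

play_rows(
  commands=[
    {"delta_rot": [0,0,0],"travel": [0.3,0,0],"gripper": 0.4},
    {"delta_rot": [0,0,0],"travel": [0.6,0,0],"gripper": 0.4},
    {"delta_rot": [0,0,0],"travel": [1,0,0],"gripper": 0.4},
    {"delta_rot": [0,0,0],"travel": [1,0,0],"gripper": 0.4},
  ],
)

```text
clock: 25.9
tool_pos: [0.4338, 0.2711, 0.2859]
eef_rot: [0.578, 0.816, 0.001, -0.001]
contact_force: [0.4, -0.7, -0.2]
opening: 0.7
```

```bash
python3 stripe.py .5333 -.0176 .166 top
python3 - <<'E'
from h import *
for c in ('top','side'):
    s=viewer.snapshot(c)
    for l in ('bottle_mid','stripe','pad'):
        print(c,l,[(np.round(d['at'],1),round(d['conf'],2)) for d in viewer.pinpoint(c,l)[:2]])
    print(' pred mid/stripe/pad',proj(s,[[.5333,-.0176,.091],[.5295,-.0484,.076],[.5333,-.0176,.016]]).round(1).tolist())
    v,u=np.mgrid[0:384,0:512];uv=np.c_[u.ravel(),v.ravel()];P=at_depth(s,uv);im=s['color'].reshape(-1,3).astype(int)
    k=(np.hypot(P[:,0]-.5333,P[:,1]+.0176)<.045)&(P[:,2]>.05)&(P[:,2]<.11)
    x=P[k]
    if k.sum()>50:
        from scipy.optimize import least_squares
        b=x[x[:,2]<.108];f=least_squares(lambda p:np.hypot(b[:,0]-p[0],b[:,1]-p[1])-.031,[.533,-.017],loss='soft_l1',f_scale=.002);print(' body axis',f.x.round(4),len(b))
    for h in (.06,.08,.1):
        q=proj(s,[[.5333+.031*np.cos(np.radians(a)),-.0176+.031*np.sin(np.radians(a)),h] for a in (249.9,262.9,275.9)]).round().astype(int)
        print(' h',h,[s['color'][r_,c_].tolist() for c_,r_ in q])
    if c=='side':
        k=(np.hypot(P[:,0]-.5333,P[:,1]+.0176)<.022)&(P[:,2]>.14)&(P[:,2]<.164);b=P[k];f=least_squares(lambda p:np.hypot(b[:,0]-p[0],b[:,1]-p[1])-.017,[.533,-.017],loss='soft_l1',f_scale=.002);print(' cap axis side',f.x.round(4),len(b))
E
```

```text
top cap [ 0.5305 -0.0124] r 16.9 n 14 stripe dir pca -97.3 centroid dir -77.6 len 0.0086
   body stripe dir -118.5 r 0.0407 19
top bottle_mid [(array([174.1, 158.3]), 0.81), (array([262.9, 192.3]), 0.75)]
top stripe [(array([264.1, 199.8]), 0.73), (array([273.7, 192.1]), 0.61)]
top pad [(array([264.3, 201.4]), 0.84), (array([283.8, 159.3]), 0.74)]
 pred mid/stripe/pad [[266.7, 195.8], [277.0, 196.6], [266.1, 200.9]]
 body axis [ 0.5322 -0.0128] 78
 h 0.06 [[59, 57, 54], [52, 51, 50], [118, 114, 108]]
 h 0.08 [[47, 45, 46], [62, 61, 59], [151, 150, 151]]
 h 0.1 [[52, 49, 49], [87, 85, 84], [175, 174, 180]]
side bottle_mid [(array([257.1, 198.7]), 0.96), (array([270. , 154.2]), 0.52)]
side stripe [(array([261.3, 206.8]), 0.7), (array([264.1, 154.4]), 0.53)]
side pad [(array([257.3, 218.5]), 0.77)]
 pred mid/stripe/pad [[261.4, 199.8], [264.5, 209.6], [261.2, 217.7]]
 body axis [ 0.5326 -0.011 ] 270
 h 0.06 [[137, 138, 129], [137, 137, 128], [138, 141, 132]]
 h 0.08 [[139, 141, 131], [139, 139, 130], [68, 50, 44]]
 h 0.1 [[139, 140, 131], [140, 142, 133], [84, 65, 55]]
 cap axis side [ 0.5324 -0.0099] 75
```

```bash
sed -i 's/np.arange(200,330,1.)/np.arange(225,296,1.)/;s/(g.max()+np.median(g))\/2/100/' side.py; python3 side.py .532 -.0115 .016
python3 - <<'E'
from h import *
# pad rim re-fit from side view: dark rim visible in front
s=viewer.snapshot('side');g=cv2.cvtColor(s['color'],cv2.COLOR_RGB2GRAY)
for a in np.radians([200,230,260,290,320]):
    rr=np.arange(.033,.052,.001);p=proj(s,np.c_[.5333+rr*np.cos(a),-.0176+rr*np.sin(a),np.full(len(rr),.016)])
    print(round(np.degrees(a)),[int(g[int(round(y)),int(round(x))]) for x,y in p])
go(.5315,-.012,.22,19.4)
E
```

```text
stripe azimuth edges per height [(252, 283), (252, 284), (252, 284), (252, 284), (252, 284), (251, 283), (252, 283), (252, 283), (252, 283), (252, 283), (252, 283), (252, 283)] mid 267.5
200 [16, 16, 14, 14, 14, 14, 14, 101, 101, 101, 101, 215, 215, 215, 222, 222, 217, 217, 217]
230 [18, 9, 9, 9, 9, 9, 47, 47, 47, 47, 47, 178, 178, 219, 219, 221, 221, 221, 221]
260 [19, 14, 14, 14, 14, 14, 43, 43, 60, 60, 60, 199, 199, 199, 199, 158, 158, 158, 158]
290 [19, 14, 14, 14, 14, 9, 9, 66, 66, 126, 126, 126, 126, 217, 219, 219, 219, 219, 216]
320 [20, 22, 10, 10, 10, 73, 73, 73, 73, 218, 218, 218, 219, 219, 219, 213, 213, 213, 213]
travel [-1.959  0.003  0.439] rot [ 0.      0.     -0.0027]
```

Top and side fits agree that the bottle is about 6 mm off towards +y, while its stripe is within 5°. That is inside tolerance, but there is plenty of time. I'll regrip with the jaws along y, lift it slightly and shift it to centre.

play_rows(
  commands=[
    {"delta_rot": [0,0,-0.05],"travel": [-0.3,0,0],"gripper": 0.4},
    {"delta_rot": [0,0,-0.1],"travel": [-0.6,0,0],"gripper": 0.4},
    {"delta_rot": [0,0,-0.15],"travel": [-0.9,0,0],"gripper": 0.4},
    {"delta_rot": [0,0,-0.2],"travel": [-1,0,0],"gripper": 0.4},
    {"delta_rot": [0,0,-0.25],"travel": [-1,0,0],"gripper": 0.4},
    {"delta_rot": [0,0,-0.3],"travel": [-1,0,0],"gripper": 0.4},
    {"delta_rot": [0,0,-0.352],"travel": [-1,0,0],"gripper": 0.4},
    {"delta_rot": [0,0,-0.352],"travel": [-1,0,0],"gripper": 0.4},
  ],
)

```text
clock: 27.45
tool_pos: [0.4844, 0.1242, 0.2858]
eef_rot: [0.068, 0.998, 0.0, -0.0]
contact_force: [0.0, -0.2, -0.5]
opening: 0.701
```

```bash
python3 - <<'E'
from h import *
show();go(.5318,-.0118,.285,82.9)
w=viewer.snapshot('wrist');print(proj(w,[.5318,-.0118,.166]))
E
python3 stripe.py .5318 -.0118 .166 wrist
```

```text
t 27.45 pos [0.4844 0.1242 0.2858] yaw 82.2 q [-0.04  0.49 -0.46  1.86  0.28  0.85  0.79] F [ 0.  -0.2 -0.5] op 0.701
travel [-0.436 -0.855  0.005] rot [ 0.0001 -0.0001 -0.0039]
[[126.04534094 251.40501056]]
wrist cap [ 0.5298 -0.0099] r 18.3 n 131 stripe dir pca -94.2 centroid dir -87.3 len 0.0086
   body stripe dir 54.8 r 0.0299 20
```

play_rows(
  commands=[
    {"delta_rot": [0,0,0],"travel": [-0.15,-0.3,0],"gripper": 0.4},
    {"delta_rot": [0,0,0],"travel": [-0.3,-0.6,0],"gripper": 0.4},
    {"delta_rot": [0,0,0],"travel": [-0.43,-0.85,0],"gripper": 0.4},
    {"delta_rot": [0,0,0],"travel": [-0.43,-0.85,0.05],"gripper": 0.4},
    {"delta_rot": [0,0,0],"travel": [-0.43,-0.85,0.3],"gripper": 0.4},
    {"delta_rot": [0,0,0],"travel": [-0.43,-0.85,0.55],"gripper": 0.4},
    {"delta_rot": [0,0,0],"travel": [-0.43,-0.85,0.78],"gripper": 0.4},
    {"delta_rot": [0,0,0],"travel": [-0.43,-0.85,0.94],"gripper": 0.4},
    {"delta_rot": [0,0,0],"travel": [-0.43,-0.85,1],"gripper": 0.4},
    {"delta_rot": [0,0,0],"travel": [-0.43,-0.85,1],"gripper": 0.4},
  ],
)

```text
clock: 28.8
tool_pos: [0.5311, -0.0097, 0.1358]
eef_rot: [0.067, 0.998, 0.0, -0.0]
contact_force: [-0.4, -0.1, 0.4]
opening: 0.701
```

play_rows(
  commands=[
    {"delta_rot": [0,0,0],"travel": [0,0,0],"gripper": 0.0},
    {"delta_rot": [0,0,0],"travel": [0,0,0],"gripper": -0.1},
    {"delta_rot": [0,0,0],"travel": [0,0,0],"gripper": -0.17},
    {"delta_rot": [0,0,0],"travel": [0,0,0],"gripper": -0.3},
    {"delta_rot": [0,0,0],"travel": [0,0,0],"gripper": -1},
    {"delta_rot": [0,0,0],"travel": [0,0,0],"gripper": -1},
  ],
  force=8,
)

```text
clock: 29.55
tool_pos: [0.5316, -0.0102, 0.1362]
eef_rot: [0.067, 0.998, 0.0, 0.0]
contact_force: [0.0, 0.7, 4.4]
opening: 0.386
```

```bash
python3 - <<'E'
from h import *
show();st=r.get_state()
E
python3 side.py .532 -.0115 .016; python3 -c "
from h import *
s=viewer.snapshot('side');save(s,'s8',(220,140,320,240),5)"
```

```text
t 29.55 pos [ 0.5316 -0.0102  0.1362] yaw 82.34 q [ 0.13  0.74 -0.33  1.94  0.44  0.54  0.94] F [0.  0.7 4.4] op 0.386
stripe azimuth edges per height [(251, 285), (251, 285), (251, 284), (251, 284), (251, 284), (252, 284), (252, 284), (251, 284), (252, 284), (252, 283), (252, 283), (252, 283)] mid 267.5
```

play_rows(
  commands=[
    {"delta_rot": [0,0,0],"travel": [0,0,0],"gripper": -1},
    {"delta_rot": [0,0,0],"travel": [0,0,-0.02],"gripper": -1},
    {"delta_rot": [0,0,0],"travel": [0,0,-0.05],"gripper": -1},
    {"delta_rot": [0,0,0.01],"travel": [-0.008,-0.024,-0.05],"gripper": -1},
    {"delta_rot": [0,0,0.025],"travel": [-0.016,-0.048,-0.05],"gripper": -1},
    {"delta_rot": [0,0,0.025],"travel": [-0.016,-0.048,-0.05],"gripper": -1},
  ],
  force=20,
)

```text
clock: 30.4
tool_pos: [0.5326, -0.0187, 0.1431]
eef_rot: [0.107, 0.994, -0.0, -0.0]
contact_force: [-0.5, 0.5, -2.5]
opening: 0.377
```

```bash
python3 - <<'E'
from h import *
show();go(.5333,-.0178,.137,78)
E
python3 side.py .5335 -.0178 .023
```

```text
t 30.4 pos [ 0.5326 -0.0187  0.1431] yaw 77.73 q [ 0.14  0.73 -0.32  1.93  0.41  0.55  0.9 ] F [-0.5  0.5 -2.5] op 0.377
travel [-0.003  0.007  0.041] rot [-0.0002 -0.0001 -0.0015]
stripe azimuth edges per height [(247, 280), (247, 280), (247, 280), (247, 280), (247, 279), (247, 279), (247, 279), (247, 280), (247, 281), (247, 280), (247, 280), (247, 279)] mid 263.5
```

Stripe at 263.5°, position within 1 mm. Lower and release.

play_rows(
  commands=[
    {"delta_rot": [0,0,0],"travel": [-0.003,0.004,0.012],"gripper": -1},
    {"delta_rot": [0,0,0],"travel": [-0.003,0.004,0.024],"gripper": -1},
    {"delta_rot": [0,0,0],"travel": [-0.003,0.004,0.034],"gripper": -1},
    {"delta_rot": [0,0,0],"travel": [-0.003,0.004,0.042],"gripper": -1},
    {"delta_rot": [0,0,0],"travel": [-0.003,0.004,0.048],"gripper": -1},
    {"delta_rot": [0,0,0],"travel": [-0.003,0.004,0.048],"gripper": -1},
  ],
)

```text
clock: 31.2
tool_pos: [0.5333, -0.0174, 0.1363]
eef_rot: [0.106, 0.994, 0.0, 0.0]
contact_force: [-0.6, 0.1, -1.6]
opening: 0.383
```

Run:
```python
from h import *
show()
```

```text
t 31.2 pos [ 0.5333 -0.0174  0.1363] yaw 77.83 q [ 0.13  0.74 -0.31  1.93  0.42  0.54  0.9 ] F [-0.6  0.1 -1.6] op 0.383
```

play_rows(
  commands=[
    {"delta_rot": [0,0,0],"travel": [0,0,0.004],"gripper": -1},
    {"delta_rot": [0,0,0],"travel": [0,0,0.006],"gripper": -1},
    {"delta_rot": [0,0,0],"travel": [0,0,0.006],"gripper": -0.2},
    {"delta_rot": [0,0,0],"travel": [0,0,0.006],"gripper": -0.1},
    {"delta_rot": [0,0,0],"travel": [0,0,0.006],"gripper": 0.1},
    {"delta_rot": [0,0,0],"travel": [0,0,0.006],"gripper": 0.4},
    {"delta_rot": [0,0,0],"travel": [0,0,0.006],"gripper": 0.4},
  ],
  force=6,
)

```text
clock: 32.08
tool_pos: [0.5333, -0.0175, 0.1351]
eef_rot: [0.106, 0.994, 0.0, -0.0]
contact_force: [-0.1, 0.5, -0.6]
opening: 0.697
```

play_rows(
  commands=[
    {"delta_rot": [0,0,0],"travel": [0,0,-0.1],"gripper": 0.4},
    {"delta_rot": [0,0,0],"travel": [0,0,-0.3],"gripper": 0.4},
    {"delta_rot": [0,0,0],"travel": [0,0,-0.6],"gripper": 0.4},
    {"delta_rot": [0,0,0],"travel": [0,0,-0.9],"gripper": 0.4},
    {"delta_rot": [0,0,0],"travel": [0,0,-1],"gripper": 0.4},
    {"delta_rot": [0,0,0],"travel": [0,0,-1],"gripper": 0.4},
  ],
)

```text
clock: 32.83
tool_pos: [0.5335, -0.0175, 0.2862]
eef_rot: [0.106, 0.994, 0.0, 0.001]
contact_force: [-0.3, -0.3, -1.2]
opening: 0.698
```

play_rows(
  commands=[
    {"delta_rot": [0,0,0],"travel": [0,0.3,0],"gripper": 0.4},
    {"delta_rot": [0,0,0],"travel": [0,0.65,0],"gripper": 0.4},
    {"delta_rot": [0,0,0],"travel": [0,1,0],"gripper": 0.4},
    {"delta_rot": [0,0,0],"travel": [0,1,0],"gripper": 0.4},
    {"delta_rot": [0,0,0],"travel": [0,1,0],"gripper": 0.4},
  ],
)

```text
clock: 33.45
tool_pos: [0.564, 0.1281, 0.2835]
eef_rot: [0.106, 0.994, -0.001, -0.002]
contact_force: [-0.6, 0.0, 0.2]
opening: 0.702
```

```bash
python3 side.py .5335 -.0175 .016; python3 stripe.py .5333 -.0176 .166 top
python3 - <<'E'
from h import *
from scipy.optimize import least_squares
show()
s=viewer.snapshot('side');v,u=np.mgrid[0:384,0:512];P=at_depth(s,np.c_[u.ravel(),v.ravel()])
for n,rr,lo,hi,R0 in(('body',.045,.05,.108,.031),('cap',.022,.14,.164,.017)):
    k=(np.hypot(P[:,0]-.5333,P[:,1]+.0176)<rr)&(P[:,2]>lo)&(P[:,2]<hi);b=P[k]
    print(n,least_squares(lambda p:np.hypot(b[:,0]-p[0],b[:,1]-p[1])-R0,[.533,-.017],loss='soft_l1',f_scale=.002).x.round(4))
t=viewer.snapshot('top')
A=np.radians(147.2)+1.446
print('handle pred',proj(t,[.6457+.14*np.cos(A),-.0787+.14*np.sin(A),.105]),[(d['at'],d['conf']) for d in viewer.pinpoint('top','handle')[:1]])
a=cv2.cvtColor(t['color'],cv2.COLOR_RGB2BGR)[110:310,90:400];b=cv2.cvtColor(s['color'],cv2.COLOR_RGB2BGR)[150:300,220:350]
cv2.imwrite('pics/g.png',np.hstack([cv2.resize(a,(480,310)),cv2.resize(b,(269,310))]))
E
```

```text
stripe azimuth edges per height [(248, 280), (248, 280), (248, 280), (248, 280), (248, 279), (247, 279), (247, 279), (247, 279), (247, 279), (247, 279), (247, 280), (247, 280)] mid 263.5
t 33.55 pos [0.5645 0.1269 0.2842] yaw 77.69 q [-0.06  0.6  -0.42  1.64  0.28  0.97  0.78] F [-0.1 -0.9 -0.1] op 0.698
body [ 0.5341 -0.018 ]
cap [ 0.5341 -0.0169]
handle pred [[322.01908652 179.52808035]] [([321.8, 180.9], 0.63)]Traceback (most recent call last):
  File "stripe.py", line 17, in <module>
    for cam in sys.argv[4:]: stripe(cam,float(sys.argv[1]),float(sys.argv[2]),float(sys.argv[3]))
                             ~~~~~~^^^^^^^^^^^^^^^^^^^^^^^^^^^^^^^^^^^^^^^^^^^^^^^^^^^^^^^^^^^^^^
  File "stripe.py", line 8, in stripe
    t=at_z(w,uv[top],zt)[:,:2];c,rad=cv2.minEnclosingCircle((t*1000).astype(np.float32));c=np.array(c)/1000
      ~~~~^^^^^^^^^^^^^^
  File "h.py", line 12, in at_z
    d=ray(s,uv);o=np.array(s["origin"]);return o+d*((z-o[2])/d[:,2])[:,None]
  File "h.py", line 9, in ray
    p=cv2.undistortPoints(np.array(uv,float).reshape(-1,1,2),K(s),np.array(s["distortion"],float)).reshape(-1,2)
      ~~~~~~~~~~~~~~~~~~~^^^^^^^^^^^^^^^^^^^^^^^^^^^^^^^^^^^^^^^^^^^^^^^^^^^^^^^^^^^^^^^^^^^^^^^^^
cv2.error: OpenCV(4.12.0) /io/opencv/modules/calib3d/src/undistort.dispatch.cpp:347: error: (-215:Assertion failed) CV_IS_MAT(_src) && CV_IS_MAT(_dst) && (_src->rows == 1 || _src->cols == 1) && (_dst->rows == 1 || _dst->cols == 1) && _src->cols + _src->rows - 1 == _dst->rows + _dst->cols - 1 && (CV_MAT_TYPE(_src->type) == CV_32FC2 || CV_MAT_TYPE(_src->type) == CV_64FC2) && (CV_MAT_TYPE(_dst->type) == CV_32FC2 || CV_MAT_TYPE(_dst->type) == CV_64FC2) in function 'cvUndistortPointsInternal'
```

View pics/g.png

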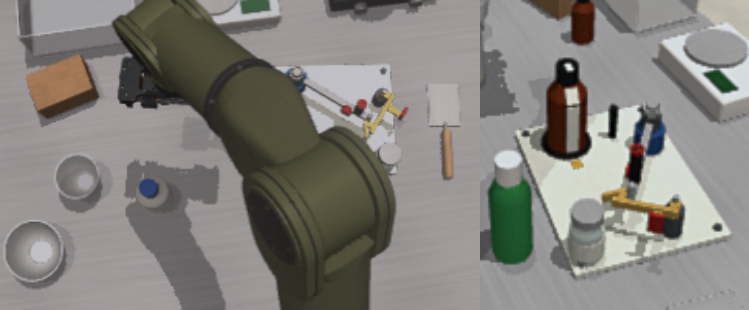

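The final view shows the bottle centred and upright on the pad with its stripe towards the mark. The arm is hooked, the other things are in place, and the robot is clear. I'm handing in.

```bash
python3 -c "
from h import *
print(r.finish_job())"
```

```text
the job is handed in; nothing more can be done
None
```

The striker arm is hooked on its catch and let go, and the large amber bottle stands on the pad with its stripe facing the yellow mark. I handed in at about 33.6 s; no verdict was reported.

**Striker:** On the first slow draw the pin stuck on the catch's ramp at about 1.33 rad, pushing back with up to 38 N. I backed off and drew it through more briskly to 1.53 rad. I then eased it forward until the catch took the load at about 1.446 rad, and let go with almost no force left. I saw no snap forward. After the last move, the top view showed the handle within 2 pixels of its hooked position.

**Bottle:** After the first set-down it was 6–8 mm off centre, inside the 12 mm limit. I regripped it across the other way, lifted it slightly, re-centred it and set it down softly.

**Last checks:**
- **Position:** the side view puts the bottle's axis at (0.534, -0.018), about 1 mm from the pad's centre.
- **Upright:** the cap and body axes agree to about 1 mm, so it stands straight.
- **Stripe:** it points at 263.5° against a target of 262.9°.
- **Other things:** those visible in the final pictures look in place; I did not measure them.

**Checks that failed or disagreed:**
- The last top-view check of the cap failed because the robot's own arm hid the bottle, so the final position rests on the side camera and the gripper reading.
- The networks' estimates of the bottle centre were sometimes several pixels off, so I used the depth fits instead.

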